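# Tip the sweet box's sliding lid over its stop and park it

## Robot

A 6-joint arm with a two-finger parallel gripper is mounted at the origin on a cart in front of the work surface, level with it; the furniture and walls round the work are solid. World frame = base frame: x ahead of the robot, y to its left, z up, the work surface at z = 0. Lengths are in mm, angles in rad, forces in N, time in s.
With the tool pointing down it reaches from about 200 to 875 mm from the base axis. Payload 3.4 kg.
Tool frame: the origin (TCP) lies at the very end of the fingers, on their centre line; the grasp point (between the pads) lies 19 mm behind it; x points along the fingers, z is the direction in which the jaws open and shut, and the axes are right-handed (so a half turn about x gives the same grasp; the last joint's range is limited). The gripper opens to 94 mm and grips with 3 to 60 N. Pads are 16 mm wide; open, the fingers measure 119 mm over their backs; the gripper's body (75 mm by 177 mm) begins 78 mm behind the grasp point.
Start: joints at [1.193, 0.276, 1.505, -0, 1.361, -0.121], TCP at [146.059, 556.177, 205.493] pointing down, gripper open.
Joint ranges: [-2.89, 2.89], [-0.75, 2.08], [0.22, 2.7], [-1.18, 4.32], [0.11, 2.71], [-2.7, 2.7]. Speed limits (rad/s): [2.57, 2.57, 3.14, 3.14, 3.14, 3.14].

## Interface

Orientations are given as a rotation vector (axis times angle).
In Python, from station import read_state, optics, ticket, nets gives the robot as it stands.
- The arm moves only by the shell command python3 -m jog 'ROWS' [FORCE]. ROWS is JSON, a list of rows, each an object of numbers: "dx", "dy", "dz": the shift along the tool's x, y, z in cm; "wx", "wy", "wz": the turn, a rotation vector about the tool's x, y, z in rad; "hand": the finger opening in cm, from 0 to 9.4. A call has 1 to 12 rows; each row shifts and turns the commanded pose from where the row before left it, along the tool's axes as they then stand; what a row does not reach is not made up. A row lasts 1/8 s, in which the tool goes at most 62.5 mm and 10.7 degrees, less where a joint would pass 70% of its speed; a pose out of reach is approached as far as the arm can. A call with a gripper value outside its range is refused whole. The fingers move at their own pace and stop on an object; FORCE is the grip in N (left out, the last holds). Time passes only in rows, so rows that do not move let the fingers close. It gives the time, the measured TCP pose, the force and the opening at its end, in the units of the state.
- read_state(): the state, without advancing time (a new reading comes with each control period).
- optics.capture(name): name is "scene" or "side" or "wrist"; returns the picture (480x640x3 uint8, red, green, blue); there is no depth.
- optics.calibration(name): a dict with "fx", "fy", "cx", "cy" (pixels), "eye" and "orientation" of the camera in the world. Camera axes: x right, y down, z forward; pixel columns grow to the right and rows downward; lengths in mm; the calibration is good to about 2 mm. A picture is of the moment at which its call begins: read the wrist's pose just before it. calibration takes no time and is no camera call; for the wrist camera it gives the pose at the moment of the call.
- ticket.job_done(): hands the job in, once; it reports no verdict.
Trained networks look in the newest picture that a camera, given by its name, has taken for a name from the list of things; names that differ only in an ending like _2 or _b are one class to them, and where a whole thing is asked for, a point or a joint stands for the part that bears it (a point fixed in the world has none). Each returns a list of dicts, best first, with "score" (0 to 1); they miss things now and then, are a little off and sometimes report something else, mostly with a low value. They report only what shows in the picture. A call takes as long as a camera call. They do not tell look-alikes from the thing itself.
- nets.boxes_of(camera, target): "box" ([left, top, width, height] in pixels, round what is visible of it).
- nets.tip_of(camera, target): "centre" ([column, row] in pixels: a listed point, or the origin of a listed thing).
The state is a dict: "time": time; "joints": joint angles; "dq": joint speeds; "joint_torque": joint torques, N m; "eef_pos": TCP position; "eef_rot": TCP orientation; "wrist_force": force on the tool from outside, world axes, zero at the start; "moment": the same for the moment, N m; "gripper_width": finger opening in mm.
Only numpy, scipy, OpenCV 4.12 (cv2) and the standard library are available. Lean on these libraries where they do the work, as an engineer would, in place of code of your own. Each camera call takes 0.05 s, during which the arm holds its last target.

## Task

Open the wooden sweet box for serving. First stand the stamp and the white hygrometer, which are in the way, upright on the walnut board; then press the tail of the dark sliding lid so that its front end tips up over the stop lip, and push it along until it lies flat and wholly on the lid rest, clear of the box. Knock nothing over, and do not shift the gift box, ribbon spool, chocolate bar or roll of tape.

Things in the scene. Friction and masses are not known exactly. Their poses are not given: they have to be found in the camera images.
- station: Light wooden sweet box with a lid rest built on at its front end, one fixed piece 366 x 103 x 54 mm. Origin: centre of its underside; x = the way the lid slides out (box at -x, rest at +x), z up. Box: inner face of rear wall x = -175 mm (its top z 54), inner faces of side walls y = +-43.5 mm (tops z 50). Bonbons are fixed on its floor
- rock_edge (a point): Edge on which the lid rocks: station x = -111, z = 42 mm. In front of it the shut lid lies on ledges at z 42; behind it they are 8 mm lower, so pressing the lid's tail lifts the front end, up to 12 mm. Behind it rails (z 50 to 54) hold the lid's side edges down, with 71 mm free between them
- stop_lip (a point): Middle of the top of the stop lip, which is the box's front wall just in front of the shut lid: station x = -11 to -5 mm (point at -8), top z 48.5 mm, 6.5 mm above the underside of the shut lid
- rest_top (a point): Centre of the flat top of the lid rest: station x = 85, z = 48 mm. The top runs from x = -5 to 175 mm and is 87 mm wide between rims; rims and end stop are 5 mm higher
- box_lid: Loose dark wooden lid, plate 160 x 84 x 6 mm, 0.1 to 0.16 kg. Origin: centre of the plate's underside; x = the way it slides out, z up. Shut: origin at station x = -93, z = 42 mm. Clear of the rails after 62 mm of travel; at about 80 to 100 mm its front tips down on to the rest and its tail rises, its top then being at station z 54. Wholly on the rest with its origin at station x = 75 to 95 mm
- lid_front (a point): Middle of the lower edge of the lid's front end, lid x = 80 mm
- lid_ridge (a point): Middle of the top of the light push ridge across the lid: lid x = -49 to -41 mm, 50 mm long, top 18 mm above the lid's underside. Press on the bare tail strip behind it (lid x = -80 to -49): 3 to 5.5 mm down at 18 mm from the tail edge (under 2 N) takes the front over the lip; after 10 mm of travel it stays on the lip and can be pushed on by the ridge's rear face
- stamp: Wooden hand stamp, 40 to 85 g: foot 32 x 44 x 17 mm, neck 18 mm across, turned knob 28 mm across from 32 to 65 mm above the underside (grasp it there). Origin: centre of its underside, z up. At the start it stands on the lid or on the lid rest
- hygrometer: White upright hygrometer block 26 (x) x 56 (y) x 56 (z) mm, 40 to 85 g; grasp across its 26 mm. Origin: centre of its underside, z up. At the start it stands on the lid or on the lid rest, whichever the stamp does not
- tasting_board: Walnut board, fixed, 68 (x) x 200 (y) x 13 mm. Origin: centre of its underside; its top is at z = 13 mm
- gift_box: Kraft gift box 66 x 66 x 46 mm, loose, stands beside the sweet box; leave alone. Origin: centre of underside
- ribbon_spool: Red ribbon spool, 66 mm across, 26 mm high, loose, lies beside the sweet box; leave alone. Origin: centre of underside
- choc_bar: Green wrapped chocolate bar 64 x 140 x 12 mm, loose, lies behind the sweet box; leave alone. Origin: centre of underside
- tape_roll: Roll of tan tape, 98 mm across, 25 mm high, lying flat, loose, to the left; leave alone. Origin: centre of underside
Not all that is in view belongs to the job. Leave any orange look-alike of the stamp alone. What is shaped like the hygrometer but yellow is not meant.

How it is judged (in metres and radians):
On the way, in this order (a step that is already met when the one before it is completed fails the run):
1. the stamp and the hygrometer stand upright on the walnut board (x of stamp in the frame of tasting_board between -0.034 and 0.034 m and y of stamp in the frame of tasting_board between -0.1 and 0.1 m and z of stamp in the frame of tasting_board between 0.009 and 0.017 m and angle between each of stamp, hygrometer's own z axis and vertical below 0.1 rad and linear speed of each of stamp, hygrometer below 0.02 m/s and x of hygrometer in the frame of tasting_board between -0.034 and 0.034 m and y of hygrometer in the frame of tasting_board between -0.1 and 0.1 m and z of hygrometer in the frame of tasting_board between 0.009 and 0.017 m), for 0.1 s.
2. the lid's front end has been lifted on to or over the stop lip while its tail is still under the rails (x of lid_front in the frame of station between -0.006 and 0.048 m and z of lid_front in the frame of station above 0.0465 m), for 0.1 s.
At the end, for the whole second after the job is handed in: The lid lies flat (within 0.04 rad), at rest, on the lid rest: origin at station x 74 to 98 mm, y within 8 mm, z 45 to 51 mm. Stamp and hygrometer stand upright (within 0.1 rad), at rest, on the board, origins within its outline and 9 to 17 mm above its underside (all of step 1 and x of box_lid in the frame of station between 0.074 and 0.098 m and y of box_lid in the frame of station between -0.008 and 0.008 m and z of box_lid in the frame of station between 0.045 and 0.051 m and angle between box_lid's own z axis and vertical below 0.04 rad and linear speed of box_lid below 0.02 m/s); the robot touches nothing.
It fails at once if the gift box, ribbon spool, chocolate bar or roll of tape is shifted by more than 20 mm (distance of any of gift_box, ribbon_spool, choc_bar, tape_roll from where it was at the start of the episode above 0.02 m).
It fails at once if the stamp, hygrometer or one of the other loose things is knocked over (angle between any of gift_box, ribbon_spool, choc_bar, tape_roll, stamp, hygrometer's own z axis and vertical above 0.8 rad).
It also fails if it takes over 67 s, if anything falls off the work surface, if the arm or the gripper's body presses on something with over 40 N, if the wrist force passes 120 N, or if a joint passes its speed limit or range.

## Working session

There is one attempt and no reset: what is moved stays moved. The work goes in short steps, Python scripts to look and compute and a shell command to move; the robot and the scene stay as the last step left them, time stands still between calls to the robot, and variables do not carry over. Pictures are saved under pics/ and viewed, and the job is handed in when it is done.

```bash
ls; mkdir -p pics; python3 - <<'E'
from station import read_state, optics, ticket, nets
import cv2
s=read_state();print({k:s[k] for k in('time','eef_pos','eef_rot','wrist_force','gripper_width')})
for n in('scene','side','wrist'):
    im=optics.capture(n);cv2.imwrite(f'pics/{n}0.png',im[:,:,::-1]);print(n,optics.calibration(n))
E
```

```text
pics
{'time': 0.0, 'eef_pos': array([145.84238666, 555.62461267, 204.61672335]), 'eef_rot': array([-1.01898286,  1.32134348,  1.01745607]), 'wrist_force': array([-0.7840714 ,  0.6515175 ,  1.02651588]), 'gripper_width': 94.00543406689856}
scene {'fx': 511.8399288427915, 'fy': 511.8399288427915, 'cx': 309.9296666032034, 'cy': 245.91677437325578, 'eye': array([-280.95853947, -444.6331161 ,  611.81109516]), 'orientation': array([-1.88418447,  1.09336219, -0.64955668])}
side {'fx': 596.6798816260385, 'fy': 596.6798816260385, 'cx': 326.9143927337905, 'cy': 249.1077965379368, 'eye': array([ 378.49254126, 1036.48030326,  906.44998033]), 'orientation': array([-0.18779546,  2.75930403, -1.32897827])}
wrist {'fx': 338.3640609394536, 'fy': 338.3640609394536, 'cx': 319.6647281570803, 'cy': 240.78092651207587, 'eye': array([ 75.43708092, 574.99574888, 383.20931356]), 'orientation': array([2.32158977, 1.79098938, 0.22545116])}
```

View pics/scene0.png

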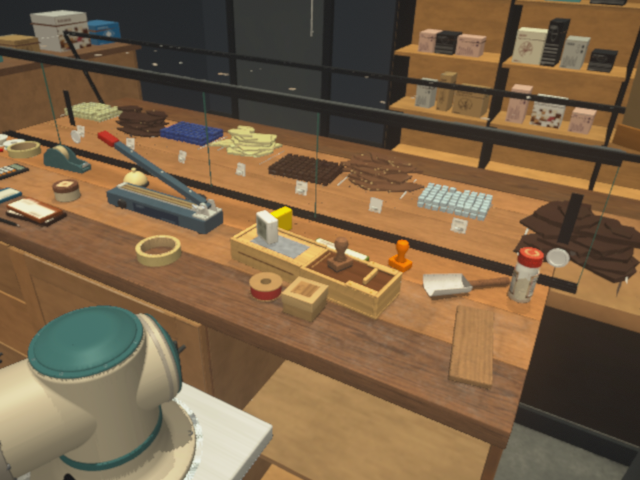

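View pics/side0.png

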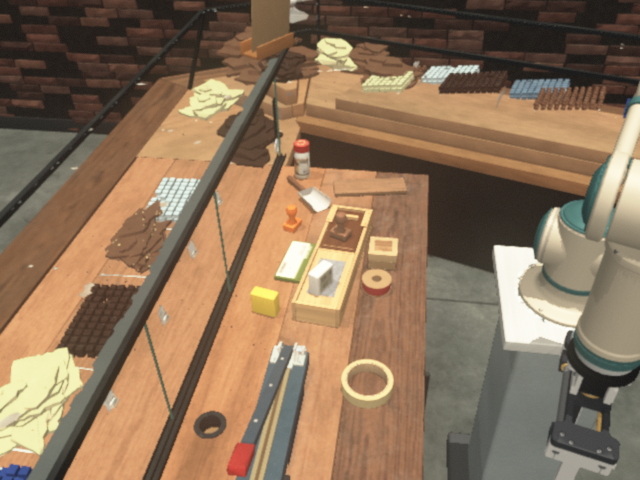

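View pics/wrist0.png

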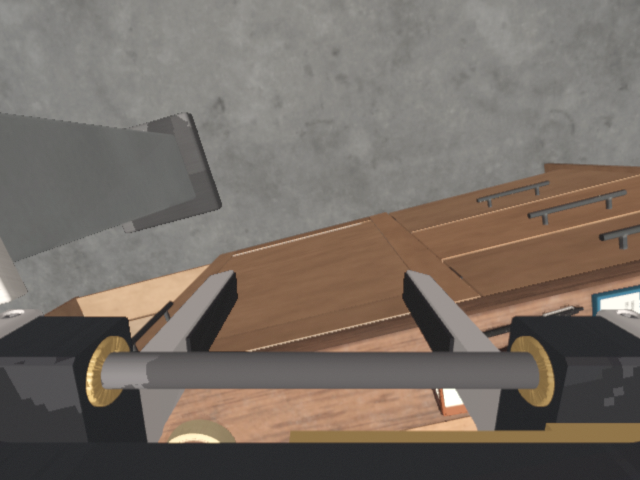

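```bash
cat > h.py <<'E'
from station import read_state, optics, ticket, nets
import cv2, numpy as np
from scipy.spatial.transform import Rotation as R
def ray(c,uv):
    k=optics.calibration(c) if isinstance(c,str) else c
    d=np.array([(uv[0]-k['cx'])/k['fx'],(uv[1]-k['cy'])/k['fy'],1.])
    return np.array(k['eye']),R.from_rotvec(k['orientation']).apply(d)
def onz(c,uv,z):
    e,d=ray(c,uv); return e+d*(z-e[2])/d[2]
def tri(l):
    A=np.zeros((3,3));b=np.zeros(3)
    for c,uv in l:
        e,d=ray(c,uv);d=d/np.linalg.norm(d);P=np.eye(3)-np.outer(d,d);A+=P;b+=P@e
    x=np.linalg.solve(A,b)
    return x,[np.linalg.norm(np.cross(x-ray(c,u)[0],ray(c,u)[1]/np.linalg.norm(ray(c,u)[1]))) for c,u in l]
def proj(c,p):
    k=optics.calibration(c) if isinstance(c,str) else c
    q=R.from_rotvec(k['orientation']).inv().apply(np.atleast_2d(p)-k['eye'])
    return np.c_[q[:,0]/q[:,2]*k['fx']+k['cx'],q[:,1]/q[:,2]*k['fy']+k['cy']]
E
python3 - <<'E'
from h import *
np.set_printoptions(precision=1,suppress=True)
for n in ['station','rock_edge','stop_lip','rest_top','box_lid','lid_front','lid_ridge','stamp','hygrometer','tasting_board','gift_box','ribbon_spool']:
    r={}
    for c in('scene','side'):
        r[c]=nets.tip_of(c,n); print(n,c,[(np.round(q['centre'],1),round(q['score'],2)) for q in r[c][:3]])
    if r['scene'] and r['side']:
        x,e=tri([(c,r[c][0]['centre']) for c in r]); print('   ->',x,np.array(e))
print(read_state()['time'])
a=optics.capture('scene');cv2.imwrite('pics/sc1.png',cv2.resize(a[190:400,220:520,::-1],None,fx=2.6,fy=2.6,interpolation=2))
a=optics.capture('side');cv2.imwrite('pics/si1.png',cv2.resize(a[120:340,240:440,::-1],None,fx=2.7,fy=2.7,interpolation=2))
E
```

```text
station scene [(array([310.9, 273.5]), 0.92)]
station side [(array([332.4, 266.1]), 0.87)]
   -> [525.6 -18.9   3.5] [4. 4.]
rock_edge scene [(array([355.9, 276.9]), 0.98)]
rock_edge side [(array([346. , 228.7]), 0.82), (array([375.1, 287.3]), 0.74)]
   -> [ 509.  -126.4   38.7] [0. 0.]
stop_lip scene [(array([316.3, 258.1]), 0.92)]
stop_lip side [(array([338.1, 250.3]), 0.85), (array([382.9, 262. ]), 0.56)]
   -> [516.9 -31.3  46.9] [1. 1.]
rest_top scene [(array([278.2, 244.5]), 0.92)]
rest_top side [(array([324.9, 276.6]), 0.55)]
   -> [530.8  67.1  45.8] [3.1 3.1]
box_lid scene [(array([347.9, 273.9]), 0.88)]
box_lid side [(array([346.4, 231.3]), 0.96)]
   -> [ 505.9 -110.3   42.5] [0.5 0.5]
lid_front scene [(array([314.6, 261. ]), 0.65)]
lid_front side [(array([338. , 250.6]), 0.85), (array([367.5, 185.6]), 0.5)]
   -> [515.1 -30.8  43.3] [2.2 2.2]
lid_ridge scene [(array([371. , 273.8]), 0.68)]
lid_ridge side [(array([346.2, 212.7]), 0.87)]
   -> [ 510.5 -159.1   59.8] [3.6 3.6]
stamp scene [(array([340.7, 265. ]), 0.69), (array([399.9, 268. ]), 0.6)]
stamp side [(array([339.3, 232.3]), 0.96)]
   -> [519.  -89.2  51.5] [3. 3.]
hygrometer scene [(array([281.4, 232.7]), 0.84), (array([266.4, 238.8]), 0.81)]
hygrometer side [(array([322.6, 284.5]), 0.61), (array([263.4, 311.7]), 0.56)]
   -> [544.   81.1  51.4] [13.6 13.6]
tasting_board scene [(array([472.6, 347.3]), 0.73)]
tasting_board side [(array([368. , 190.1]), 0.68)]
   -> [ 475.7 -375.    -7. ] [0.4 0.4]
gift_box scene [(array([304.3, 308.6]), 0.79)]
gift_box side [(array([381.3, 261.9]), 0.74)]
   -> [416.2 -61.9  -4.1] [0.4 0.4]
ribbon_spool scene [(array([307. , 310.2]), 0.7), (array([265. , 291.3]), 0.68)]
ribbon_spool side [(array([372.2, 286.4]), 0.65)]
   -> [444.9 -39.3 -49.5] [15.3 15.3]
1.35
```

View pics/sc1.png

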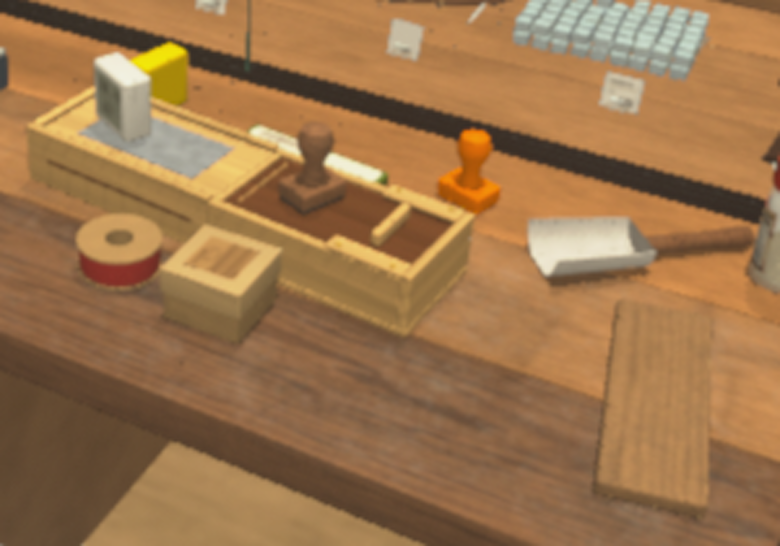

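View pics/si1.png

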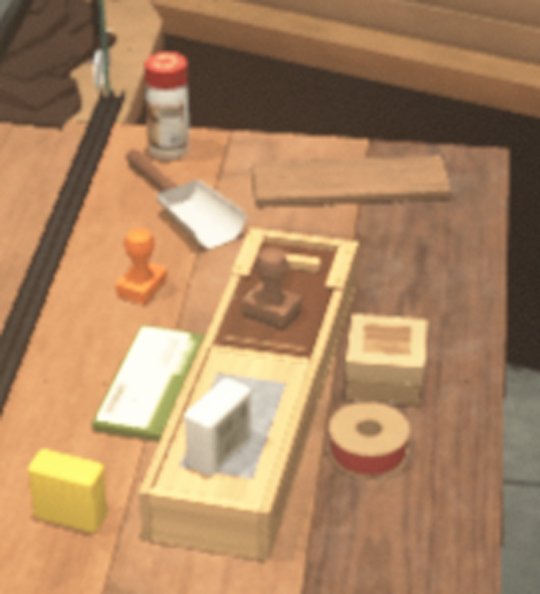

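```bash
cat > fit.py <<'E'
from h import *
from scipy.optimize import least_squares
np.set_printoptions(precision=2,suppress=True)
S=lambda x,y:(220+x/2.6,190+y/2.6); D=lambda x,y:(240+x/2.7,120+y/2.7)
obs=[('scene',S(405,299),(-183,51.5,54)),('scene',S(473,212),(-183,-51.5,54)),('scene',S(30,127),(183,51.5,53)),
('scene',S(405,330),(-183,51.5,0)),
('side',D(270,514),(183,51.5,53)),('side',D(147,494),(183,-51.5,53)),('side',D(250,230),(-183,-51.5,54)),('side',D(357,240),(-183,51.5,54)),
('scene',(355.9,276.9),(-111,0,42)),('scene',(316.3,258.1),(-8,0,48.5)),('side',(346,228.7),(-111,0,42)),('side',(338.1,250.3),(-8,0,48.5)),('scene',(278.2,244.5),(85,0,48))]
def T(p,l): c,s=np.cos(p[2]),np.sin(p[2]); l=np.asarray(l,float); return np.array([p[0]+c*l[0]-s*l[1],p[1]+s*l[0]+c*l[1],l[2]])
cal={c:optics.calibration(c) for c in('scene','side')}
def res(p,o): return np.concatenate([(proj(cal[c],T(p,l))[0]-uv) for c,uv,l in o])
E
python3 - <<'E'
from fit import *
# station +y: x=fwd(+world y) -> y = -world x (near robot is +y_local)
r=least_squares(res,[520,-20,1.46],args=(obs,),loss='soft_l1');p=r.x
print(p,np.degrees(p[2]));print(res(p,obs).reshape(-1,2))
for n,l in dict(rock=(-111,0,42),lip=(-8,0,48.5),rest=(85,0,48)).items(): print(n,T(p,l))
bo=[('scene',S(615,301),(0,0)),('scene',S(713,306),0),('scene',S(596,492),0),('scene',S(707,508),0),('side',D(252,165),0),('side',D(253,205),0),('side',D(448,160),0),('side',D(450,196),0)]
for c,u,_ in bo: print(c,onz(c,u,13))
for c in('scene','side'):
  for n in('stamp','hygrometer','choc_bar','tape_roll','box_lid'):
    print(c,n,[(np.round(q['box'],1),round(q['score'],2)) for q in nets.boxes_of(c,n)[:3]])
E
```

```text
[517.56 -18.41   1.48] 84.83400380486374
[[ 1.83 -8.43]
 [-0.05 -0.12]
 [-3.69 -0.88]
 [-0.75  2.74]
 [ 1.95 -0.72]
 [-1.17 -0.91]
 [ 0.09 -1.02]
 [ 0.6   0.19]
 [ 1.01 -0.68]
 [-2.38 -0.94]
 [ 0.73 -1.66]
 [-0.53  0.44]
 [-0.03 -0.65]]
rock [ 507.57 -128.96   42.  ]
lip [516.84 -26.38  48.5 ]
rest [525.22  66.24  48.  ]
scene [ 554.2  -321.06   13.  ]
scene [ 585.65 -385.86   13.  ]
scene [ 355.32 -363.02   13.  ]
scene [ 376.6  -425.75   13.  ]
side [ 574.31 -378.94   13.  ]
side [ 563.3  -304.56   13.  ]
side [ 373.08 -413.36   13.  ]
side [ 368.42 -345.12   13.  ]
scene stamp [(array([387.4, 239. ,  25.3,  33.2]), 0.85), (array([325.4, 237.1,  28.7,  31.9]), 0.79)]
scene hygrometer [(array([257.5, 210.9,  19.3,  31.1]), 0.82), (array([307.1, 247.6,  85.4,  42.2]), 0.69), (array([272.8, 207.6,  22.8,  22.4]), 0.63)]
scene choc_bar [(array([313.8, 238.7,  59. ,  22.4]), 0.7)]
scene tape_roll [(array([135.6, 235.2,  47.7,  30.7]), 0.56), (array([328.5, 236.1,  25.6,  34.4]), 0.15)]
scene box_lid [(array([308.3, 249.8,  81.5,  41. ]), 0.87)]
side stamp [(array([327.4, 212. ,  23.6,  31.4]), 0.84), (array([284.9, 204.1,  14.9,  27.1]), 0.78), (array([287.5, 207.2,  83.6, 120.8]), 0.24)]
side hygrometer [(array([248.8, 287.9,  29. ,  33.7]), 0.92), (array([308.2, 260.2,  23.2,  35.6]), 0.63), (array([368.8, 237. ,  31. ,  35.8]), 0.16)]
side choc_bar [(array([274.3, 239.1,  41.4,  44.4]), 0.87)]
side tape_roll [(array([337.8, 360.7,  57.4,  48.9]), 0.9)]
side box_lid [(array([318.8, 209.4,  45.7,  39.6]), 0.66)]
```

```bash
python3 - <<'E'
from h import *
np.set_printoptions(precision=2,suppress=True)
a=cv2.imread('pics/scene0.png');b=cv2.imread('pics/side0.png')
A=cv2.resize(a[205:265,240:300],(480,480),interpolation=2);B=cv2.resize(b[250:310,290:350],(480,480),interpolation=2)
cv2.imwrite('pics/hy.png',np.hstack([A,B]) if 0 else cv2.resize(np.hstack([A,B]),(800,400)))
A=cv2.resize(a[230:280,315:365],(400,400),interpolation=2);B=cv2.resize(b[205:255,315:365],(400,400),interpolation=2)
cv2.imwrite('pics/st.png',np.hstack([A,B]))
print(R.from_rotvec(read_state()['eef_rot']).as_matrix())
k=optics.calibration('wrist');Rt=R.from_rotvec(read_state()['eef_rot'])
print(Rt.inv().apply(k['eye']-read_state()['eef_pos']),R.from_rotvec(k['orientation']).as_matrix().T@Rt.as_matrix())
print(tri([('scene',(266.4,238.8)),('side',(322.6,284.5))]),onz('scene',(390,235),0),onz('scene',(480,262),0))
E
```

```text
[[ 0.   -0.97  0.25]
 [ 0.    0.25  0.97]
 [-1.   -0.    0.  ]]
[-178.39   73.08    0.47] [[ 0.    0.    1.  ]
 [-0.25 -0.97  0.  ]
 [ 0.97 -0.25 -0.  ]]
(array([531.3 ,  97.98,  50.38]), [np.float64(2.8743296637744407), np.float64(2.8743296637744065)]) [ 771.01 -100.74    0.  ] [ 760.76 -320.71    0.  ]
```

View pics/hy.png

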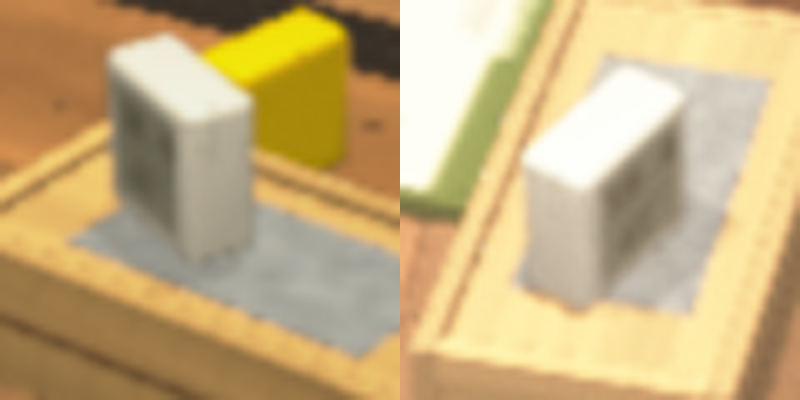

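View pics/st.png

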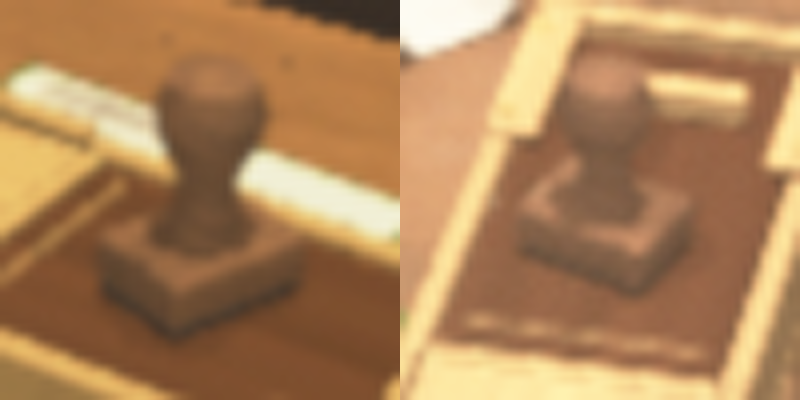

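```bash
python3 - <<'E'
from h import *
np.set_printoptions(precision=1,suppress=True)
P=[onz('scene',(240+x/6.667,205+y/6.667),104) for x,y in[(110,50),(170,35),(252,97),(180,120)]]
Q=[onz('side',(290+(x-400)/6.667,250+y/6.667),104) for x,y in[(523,160),(622,65),(685,100),(590,187)]]
for L in(P,Q):
    L=np.array(L)[:,:2];print(L.tolist(),L.mean(0));d=np.diff(np.r_[L,L[:1]],axis=0);print(np.hypot(*d.T),np.degrees(np.arctan2(d[:,1],d[:,0])))
# stamp knob top z 113, foot top corners z 65
print('knob',tri([('scene',(315+212/8,230+85/8)),('side',(315+(606-400)/8,205+85/8))]))
for c,l in(('scene',[(100,245),(175,290),(302,240)]),):
    L=np.array([onz(c,(315+x/8,230+y/8),65) for x,y in l]);print(L);d=np.diff(L,axis=0);print(np.degrees(np.arctan2(d[:,1],d[:,0])),np.hypot(*d[:,:2].T))
L=np.array([onz('side',(315+(x-400)/8,205+y/8),65) for x,y in[(523,212),(628,255),(690,205)]]);print(L);d=np.diff(L,axis=0);print(np.degrees(np.arctan2(d[:,1],d[:,0])),np.hypot(*d[:,:2].T))
E
```

```text
[[534.009918375172, 126.43718244630179], [553.2021946679768, 115.79313133497078], [530.4067020395087, 69.81735407650638], [505.61256183067155, 80.83586483108729]] [530.8  98.2]
[21.9 51.3 27.1 53.7] [ -29.  -116.4  156.    58.1]
[[557.4543403246735, 125.71201430383815], [533.919197518735, 76.39026364789822], [511.8047058456041, 90.94291606782929], [535.0548182835641, 135.530286429743]] [534.6 107.1]
[54.6 26.5 50.3 24.5] [-115.5  146.7   62.5  -23.7]
knob (array([517.2, -86.1, 105.7]), [np.float64(0.38400584044297636), np.float64(0.38400584044297775)])
[[ 496.   -68.1   65. ]
 [ 487.3  -93.3   65. ]
 [ 524.3 -110.5   65. ]]
[-109.2  -24.8] [26.7 40.8]
[[540.2 -75.6  65. ]
 [507.1 -58.8  65. ]
 [491.9 -85.1  65. ]]
[ 153.1 -119.9] [37.1 30.4]
```

```bash
cat >> h.py <<'E'
def go(x,y,z,yaw=None):
    s=read_state();M=R.from_rotvec(s['eef_rot']);m=M.as_matrix()
    d=M.inv().apply(np.array([x,y,z])-s['eef_pos'])/10
    psi=np.degrees(np.arctan2(m[1,2],m[0,2]))
    print('t',round(s['time'],2),'pos',np.round(s['eef_pos'],1),'psi',round(psi,2),'tilt',np.round(m[2],3),'F',np.round(s['wrist_force'],1),'w',round(s['gripper_width'],1))
    print('total cm dx dy dz',np.round(d,2),'rows',np.ceil(np.linalg.norm(d)/6.2),'' if yaw is None else ('wx',np.round(np.radians((psi-yaw+180)%360-180),3)))
E
python3 -m jog '[{"wx":0.18},{"wx":0.18},{"wx":0.18},{"wx":0.18},{"wx":0.18},{"wx":0.18},{"wx":0.18},{"wx":0.18},{"wx":0.18},{"wx":0.18}]' 15
python3 -c "
from h import *
go(500,102,210,-28)"
```

```text
t 1.95 pos [146.1 556.2 205.5] psi 75.28 tilt [-1. -0.  0.] F [-0.4 -0.3  0.8] w 93.9
total cm dx dy dz [ -0.45 -45.77 -34.94] rows 10.0 ('wx', np.float64(1.803))validation failed for argument at $[0]...
```

```bash
python3 -m jog '[{"dx":0,"dy":0,"dz":0,"wx":0.18,"wy":0,"wz":0,"hand":9.4}]' 15; python3 -m jog 2>&1 | head
```

```text
time: 2.08
eef_pos: [146.1, 556.2, 205.5]
eef_rot: [-0.878, 1.386, 0.878]
wrist_force: [0.1, 0.6, -0.1]
gripper_width: 93.8
invalid input
```

All seven keys are needed. Continue the turn.

```bash
python3 -m jog '[{"dx":0,"dy":0,"dz":0,"wx":0.18,"wy":0,"wz":0,"hand":9.4},{"dx":0,"dy":0,"dz":0,"wx":0.18,"wy":0,"wz":0,"hand":9.4},{"dx":0,"dy":0,"dz":0,"wx":0.18,"wy":0,"wz":0,"hand":9.4},{"dx":0,"dy":0,"dz":0,"wx":0.18,"wy":0,"wz":0,"hand":9.4},{"dx":0,"dy":0,"dz":0,"wx":0.18,"wy":0,"wz":0,"hand":9.4},{"dx":0,"dy":0,"dz":0,"wx":0.18,"wy":0,"wz":0,"hand":9.4},{"dx":0,"dy":0,"dz":0,"wx":0.18,"wy":0,"wz":0,"hand":9.4},{"dx":0,"dy":0,"dz":0,"wx":0.18,"wy":0,"wz":0,"hand":9.4},{"dx":0,"dy":0,"dz":0,"wx":0.18,"wy":0,"wz":0,"hand":9.4}]' 15
python3 -c "
from h import *
go(500,60,225,-28)"
```

```text
time: 3.2
eef_pos: [146.1, 556.2, 205.5]
eef_rot: [0.386, 1.536, -0.386]
wrist_force: [-0.4, -0.2, -0.0]
gripper_width: 94.1
t 3.2 pos [146.1 556.2 205.5] psi -28.19 tilt [-1.  0. -0.] F [-0.4 -0.2 -0. ] w 94.1
total cm dx dy dz [ -1.95 -27.01  54.63] rows 10.0 ('wx', np.float64(-0.003))
```

```bash
python3 -m jog '[{"dx":-0.2,"dy":-2.7,"dz":5.46,"wx":0,"wy":0,"wz":0,"hand":9.4},{"dx":-0.2,"dy":-2.7,"dz":5.46,"wx":0,"wy":0,"wz":0,"hand":9.4},{"dx":-0.2,"dy":-2.7,"dz":5.46,"wx":0,"wy":0,"wz":0,"hand":9.4},{"dx":-0.2,"dy":-2.7,"dz":5.46,"wx":0,"wy":0,"wz":0,"hand":9.4},{"dx":-0.2,"dy":-2.7,"dz":5.46,"wx":0,"wy":0,"wz":0,"hand":9.4},{"dx":-0.2,"dy":-2.7,"dz":5.46,"wx":0,"wy":0,"wz":0,"hand":9.4},{"dx":-0.2,"dy":-2.7,"dz":5.46,"wx":0,"wy":0,"wz":0,"hand":9.4},{"dx":-0.2,"dy":-2.7,"dz":5.46,"wx":0,"wy":0,"wz":0,"hand":9.4},{"dx":-0.2,"dy":-2.7,"dz":5.46,"wx":0,"wy":0,"wz":0,"hand":9.4},{"dx":-0.2,"dy":-2.7,"dz":5.46,"wx":0,"wy":0,"wz":0,"hand":9.4},{"dx":0,"dy":0,"dz":0,"wx":0,"wy":0,"wz":0,"hand":9.4}]' 15
python3 -c "
from h import *
a=optics.capture('wrist');cv2.imwrite('pics/w1.png',a[:,:,::-1]);k=optics.calibration('wrist')
np.save('pics/w1.npy',k,allow_pickle=True)
go(532,102,225,-28)
for n in ('stamp','hygrometer','box_lid','rest_top','stop_lip'): print(n,[(q['centre'],round(q['score'],2)) for q in nets.tip_of('wrist',n)[:2]])"
```

```text
time: 4.58
eef_pos: [505.2, 58.9, 225.3]
eef_rot: [0.385, 1.535, -0.386]
wrist_force: [-0.7, 1.4, 0.4]
gripper_width: 94.3
t 4.62 pos [503.4  61.  225.1] psi -28.06 tilt [-1.     0.    -0.001] F [ 0.6  0.6 -0.3] w 94.4
total cm dx dy dz [0.01 4.97 0.59] rows 1.0 ('wx', np.float64(-0.001))
stamp [([385.8, 323.4], 0.89), ([500.9, 314.1], 0.76)]
hygrometer [([402.8, 93.1], 0.87), ([326.3, 170.6], 0.67)]
box_lid [([389.6, 341.4], 0.63)]
rest_top [([336.5, 205.2], 0.7), ([358.8, 263.7], 0.28)]
stop_lip [([365.9, 283.6], 0.75)]
```

View pics/w1.png

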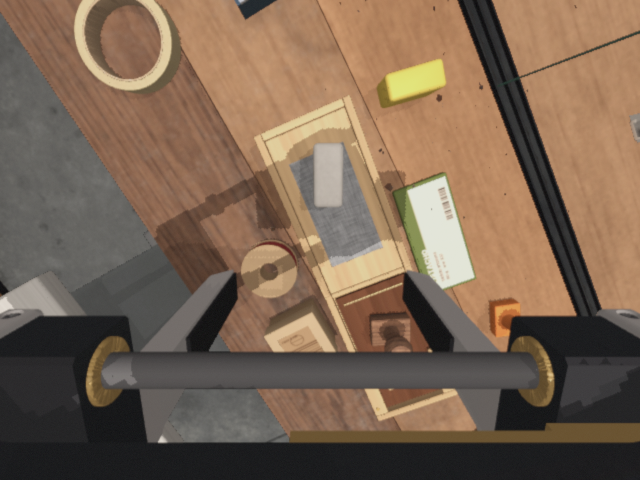

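```bash
python3 - <<'E'
from fit import *
a=cv2.imread('pics/w1.png');A=cv2.resize(a[85:285,240:440],(600,600),interpolation=2);cv2.imwrite('pics/w1a.png',A)
k=np.load('pics/w1.npy',allow_pickle=True).item()
L=np.array([onz(k,u,104)[:2] for u in[(315,143.5),(341.5,143.5),(343,207),(314.5,206)]]);d=np.diff(np.r_[L,L[:1]],axis=0)
print(L,L.mean(0),np.hypot(*d.T),np.degrees(np.arctan2(d[:,1],d[:,0])))
cal['w']=k
wo=[('w',(256,136),(183,51.5,53)),('w',(347,98),(183,-51.5,53)),('w',(377,419),(-183,51.5,54)),('w',(456,391),(-183,-51.5,54))]
r=least_squares(res,[520,-20,1.46],args=(wo,));print(r.x,np.degrees(r.x[2]),res(r.x,wo))
r=least_squares(res,[520,-20,1.46],args=(obs+wo,),loss='soft_l1');print(r.x,np.degrees(r.x[2]))
print('stampfoot',onz(k,(385.8,323.4),48))
E
```

```text
[[537.22 134.5 ]
 [557.12 123.89]
 [533.48  74.83]
 [511.49  87.57]] [534.83 105.2 ] [22.55 54.45 25.41 53.52] [ -28.06 -115.73  149.93   61.27]
[518.25 -15.68   1.47] 84.20580169155924 [-3.98  0.14  2.08 -4.29  0.52  3.1   1.74  4.23]
[517.76 -16.89   1.47] 84.32173525077548
stampfoot [514.77 -78.81  48.  ]
```

View pics/w1a.png

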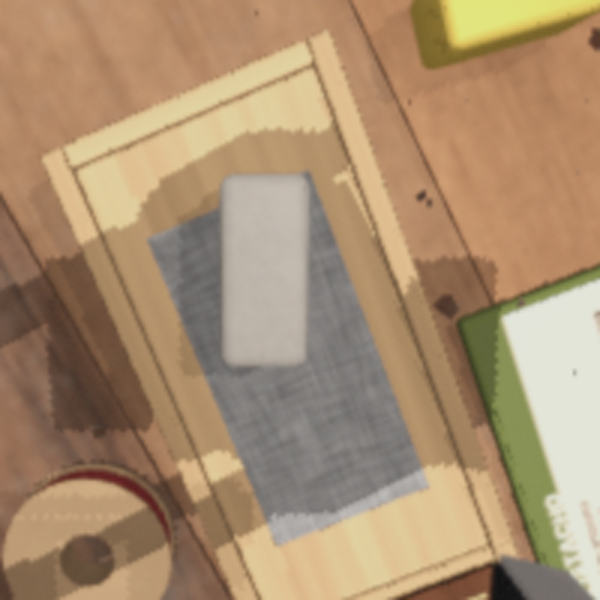

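```bash
python3 -m jog '[{"dx":0,"dy":5.0,"dz":0.6,"wx":0,"wy":0,"wz":0,"hand":7},{"dx":3,"dy":0,"dz":0,"wx":0,"wy":0,"wz":0,"hand":7},{"dx":4,"dy":0,"dz":0,"wx":0,"wy":0,"wz":0,"hand":7},{"dx":4,"dy":0,"dz":0,"wx":0,"wy":0,"wz":0,"hand":7},{"dx":0,"dy":0,"dz":0,"wx":0,"wy":0,"wz":0,"hand":7}]' 15
python3 -c "
from h import *
go(534,103.5,66,-28)
a=optics.capture('wrist');cv2.imwrite('pics/w2.png',a[:,:,::-1])"
```

```text
time: 5.5
eef_pos: [528.1, 104.8, 113.1]
eef_rot: [0.378, 1.544, -0.381]
wrist_force: [-0.9, 0.1, 0.7]
gripper_width: 70.3
t 5.5 pos [528.1 104.8 113.1] psi -27.73 tilt [-1.    -0.003 -0.006] F [-0.9  0.1  0.7] w 70.3
total cm dx dy dz [4.71 0.17 0.61] rows 1.0 ('wx', np.float64(0.005))
```

View pics/w2.png

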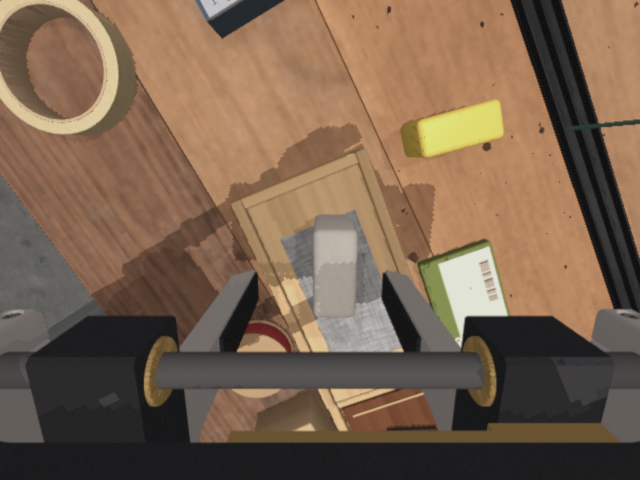

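```bash
python3 -m jog '[{"dx":0,"dy":0.1,"dz":0.4,"wx":0,"wy":0,"wz":0,"hand":7},{"dx":2.3,"dy":0,"dz":0,"wx":0,"wy":0,"wz":0,"hand":7},{"dx":2.4,"dy":0,"dz":0,"wx":0,"wy":0,"wz":0,"hand":7},{"dx":0,"dy":0,"dz":0,"wx":0,"wy":0,"wz":0,"hand":7},{"dx":0,"dy":0,"dz":0,"wx":0,"wy":0,"wz":0,"hand":7}]' 15
python3 -c "
from h import *
go(534,103.5,66,-28)
k=optics.calibration('wrist')
a=optics.capture('wrist');cv2.imwrite('pics/w3.png',a[:,:,::-1])"
```

```text
time: 6.18
eef_pos: [536.9, 102.9, 70.2]
eef_rot: [0.382, 1.534, -0.38]
wrist_force: [-0.3, -0.6, 0.5]
gripper_width: 69.8
t 6.17 pos [536.9 102.9  70.2] psi -27.84 tilt [-1.     0.002  0.003] F [-0.3 -0.6  0.5] w 69.8
total cm dx dy dz [ 0.42 -0.09 -0.29] rows 1.0 ('wx', np.float64(0.003))
```

View pics/w3.png

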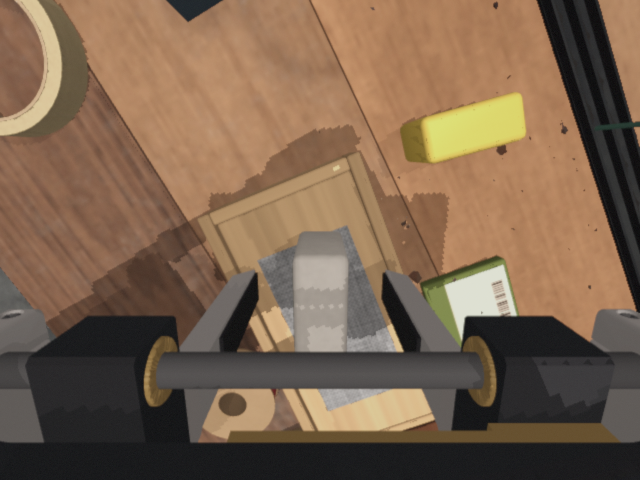

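```bash
python3 -m jog '[{"dx":0.4,"dy":0,"dz":0,"wx":0,"wy":0,"wz":0,"hand":1.5},{"dx":0,"dy":0,"dz":0,"wx":0,"wy":0,"wz":0,"hand":1.5},{"dx":0,"dy":0,"dz":0,"wx":0,"wy":0,"wz":0,"hand":1.5},{"dx":0,"dy":0,"dz":0,"wx":0,"wy":0,"wz":0,"hand":1.5},{"dx":0,"dy":0,"dz":0,"wx":0,"wy":0,"wz":0,"hand":1.5}]' 15
python3 -c "
from h import *
go(480,-180,200,-79)"
```

```text
time: 6.85
eef_pos: [535.5, 102.8, 64.5]
eef_rot: [0.381, 1.537, -0.381]
wrist_force: [0.0, 0.1, 0.6]
gripper_width: 25.8
t 6.85 pos [535.5 102.8  64.5] psi -27.84 tilt [-1.  0.  0.] F [0.  0.1 0.6] w 25.8
total cm dx dy dz [-13.55 -27.6    8.3 ] rows 6.0 ('wx', np.float64(0.893))
```

```bash
python3 -m jog '[{"dx":-3,"dy":0,"dz":0,"wx":0,"wy":0,"wz":0,"hand":1.5},{"dx":-3,"dy":0,"dz":0,"wx":0.17,"wy":0,"wz":0,"hand":1.5},{"dx":-3,"dy":0,"dz":0,"wx":0.18,"wy":0,"wz":0,"hand":1.5},{"dx":-2,"dy":0,"dz":0,"wx":0.18,"wy":0,"wz":0,"hand":1.5},{"dx":-1,"dy":0,"dz":0,"wx":0.18,"wy":0,"wz":0,"hand":1.5},{"dx":0,"dy":0,"dz":0,"wx":0.18,"wy":0,"wz":0,"hand":1.5},{"dx":0,"dy":0,"dz":0,"wx":0,"wy":0,"wz":0,"hand":1.5}]' 15
python3 -c "
from h import *
go(450,-340,185,-79)"
```

```text
time: 7.72
eef_pos: [535.2, 102.8, 184.4]
eef_rot: [1.063, 1.296, -1.063]
wrist_force: [-0.3, 0.6, -0.9]
gripper_width: 25.9
t 7.72 pos [535.2 102.8 184.4] psi -78.72 tilt [-1. -0. -0.] F [-0.3  0.6 -0.9] w 25.9
total cm dx dy dz [ -0.06 -17.02  41.76] rows 8.0 ('wx', np.float64(0.005))
```

```bash
python3 -m jog '[{"dx":0,"dy":-1.9,"dz":4.64,"wx":0,"wy":0,"wz":0,"hand":1.5},{"dx":0,"dy":-1.9,"dz":4.64,"wx":0,"wy":0,"wz":0,"hand":1.5},{"dx":0,"dy":-1.9,"dz":4.64,"wx":0,"wy":0,"wz":0,"hand":1.5},{"dx":0,"dy":-1.9,"dz":4.64,"wx":0,"wy":0,"wz":0,"hand":1.5},{"dx":0,"dy":-1.9,"dz":4.64,"wx":0,"wy":0,"wz":0,"hand":1.5},{"dx":0,"dy":-1.9,"dz":4.64,"wx":0,"wy":0,"wz":0,"hand":1.5},{"dx":0,"dy":-1.9,"dz":4.64,"wx":0,"wy":0,"wz":0,"hand":1.5},{"dx":0,"dy":-1.9,"dz":4.64,"wx":0,"wy":0,"wz":0,"hand":1.5},{"dx":0,"dy":-1.9,"dz":4.64,"wx":0,"wy":0,"wz":0,"hand":1.5},{"dx":0,"dy":0,"dz":0,"wx":0,"wy":0,"wz":0,"hand":1.5},{"dx":0,"dy":0,"dz":0,"wx":0,"wy":0,"wz":0,"hand":1.5},{"dx":0,"dy":0,"dz":0,"wx":0,"wy":0,"wz":0,"hand":1.5}]' 15
python3 -c "
from h import *
k=optics.calibration('wrist');np.save('pics/w4.npy',k,allow_pickle=True)
a=optics.capture('wrist');cv2.imwrite('pics/w4.png',a[:,:,::-1])
go(518,-357,80,-79)
for c in ('wrist',):
    q=nets.tip_of(c,'tasting_board');print([(onz(k,i['centre'],0),i) for i in q[:2]])"
```

```text
time: 9.22
eef_pos: [448.6, -338.5, 184.3]
eef_rot: [1.063, 1.297, -1.062]
wrist_force: [-0.7, -0.5, -0.8]
gripper_width: 25.9
t 9.28 pos [ 448.7 -338.5  184.5] psi -78.71 tilt [-1.     0.    -0.001] F [ 0.8  0.6 -0. ] w 25.9
total cm dx dy dz [10.44  6.43  3.18] rows 3.0 ('wx', np.float64(0.005))
[(array([ 469.74686534, -370.49931471,    0.        ]), {'centre': [353.3, 208.4], 'score': 0.66})]
```

View pics/w4.png

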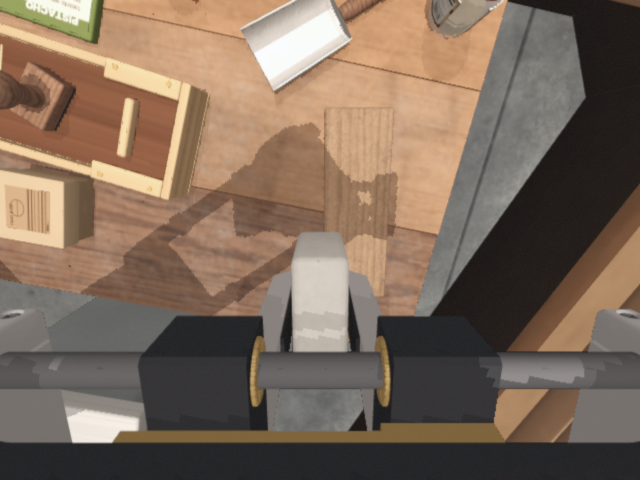

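```bash
python3 -c "
from h import *
k=np.load('pics/w4.npy',allow_pickle=True).item()
P=[onz(k,u,13)[:2] for u in[(324,108),(394,108),(384.5,296),(354,200),(390,200)]]
print(np.round(P,1)); f=(P[0]+P[1])/2; d=P[1]-P[2];print(np.hypot(*d),np.degrees(np.arctan2(d[1],d[0])))
u=d/np.hypot(*d)
print('centre',f-100*u,'far',f-50*u,'near',f-150*u)
"
```

```text
[[ 561.7 -319.4]
 [ 574.9 -385.9]
 [ 382.3 -424.6]
 [ 480.2 -367.6]
 [ 487.5 -404.1]]
196.4406381839514 11.350555437668318
centre [ 470.24635308 -372.33381349] far [ 519.26842218 -362.4932474 ] near [ 421.22428398 -382.17437958]
```

```bash
python3 -m jog '[{"dx":0,"dy":3.2,"dz":1.85,"wx":0,"wy":0,"wz":0,"hand":1.5},{"dx":0,"dy":3.2,"dz":1.85,"wx":0,"wy":0,"wz":0,"hand":1.5},{"dx":3.5,"dy":0,"dz":0,"wx":0,"wy":0,"wz":0,"hand":1.5},{"dx":4,"dy":0,"dz":0,"wx":0,"wy":0,"wz":0,"hand":1.5},{"dx":4,"dy":0,"dz":0,"wx":0,"wy":0,"wz":0,"hand":1.5},{"dx":2.5,"dy":0,"dz":0,"wx":0,"wy":0,"wz":0,"hand":1.5},{"dx":0.5,"dy":0,"dz":0,"wx":0,"wy":0,"wz":0,"hand":1.5},{"dx":0,"dy":0,"dz":0,"wx":0,"wy":0,"wz":0,"hand":1.5},{"dx":0,"dy":0,"dz":0,"wx":0,"wy":0,"wz":0,"hand":1.5}]' 15
python3 -c "
from h import *
a=optics.capture('side');cv2.imwrite('pics/si2.png',cv2.resize(a[120:270,300:440,::-1],None,fx=4,fy=4,interpolation=2))
go(519.3,-362.5,30.5,-78.7)"
```

```text
time: 10.45
eef_pos: [519.4, -364.4, 41.0]
eef_rot: [1.064, 1.292, -1.064]
wrist_force: [-0.0, 0.5, -0.4]
gripper_width: 25.9
t 10.5 pos [ 519.3 -364.5   41. ] psi -78.82 tilt [-1.     0.002  0.002] F [ 0.4 -0.1 -0.7] w 25.9
total cm dx dy dz [ 1.05  0.04 -0.2 ] rows 1.0 ('wx', np.float64(-0.002))
```

View pics/si2.png

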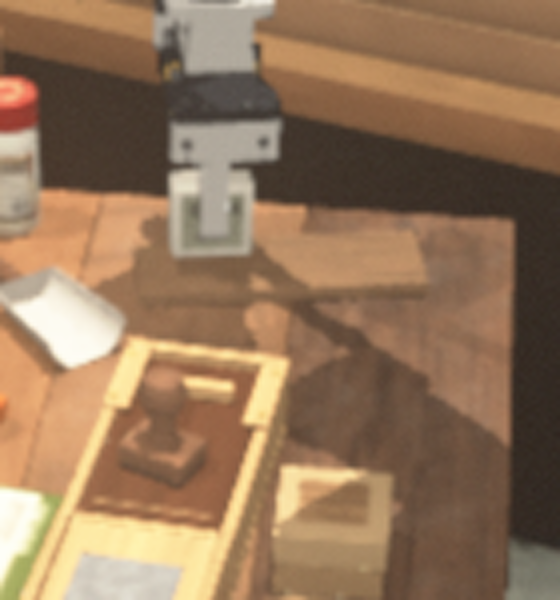

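Block is above the far half of the board. Lower gently until contact, then release.

```bash
python3 -m jog '[{"dx":0.6,"dy":0,"dz":-0.1,"wx":0,"wy":0,"wz":0,"hand":1.5},{"dx":0.45,"dy":0,"dz":0,"wx":0,"wy":0,"wz":0,"hand":1.5},{"dx":0,"dy":0,"dz":0,"wx":0,"wy":0,"wz":0,"hand":1.5},{"dx":0,"dy":0,"dz":0,"wx":0,"wy":0,"wz":0,"hand":1.5}]' 15
```

```text
time: 11.0
eef_pos: [518.3, -362.9, 29.1]
eef_rot: [1.065, 1.295, -1.064]
wrist_force: [-0.3, 1.3, 2.5]
gripper_width: 26.1
```

```bash
python3 -m jog '[{"dx":0,"dy":0,"dz":0,"wx":0,"wy":0,"wz":0,"hand":3.2},{"dx":0,"dy":0,"dz":0,"wx":0,"wy":0,"wz":0,"hand":5},{"dx":0,"dy":0,"dz":0,"wx":0,"wy":0,"wz":0,"hand":6},{"dx":-2,"dy":0,"dz":0,"wx":0,"wy":0,"wz":0,"hand":6},{"dx":-4,"dy":0,"dz":0,"wx":0,"wy":0,"wz":0,"hand":6},{"dx":-5,"dy":0,"dz":0,"wx":0,"wy":0,"wz":0,"hand":7},{"dx":-4,"dy":0,"dz":0,"wx":0,"wy":0,"wz":0,"hand":7}]' 15
python3 -c "
from h import *
k=optics.calibration('wrist')
a=optics.capture('wrist');cv2.imwrite('pics/w5.png',a[:,:,::-1])
go(490,-150,190,-79)
go(517,-87,190,-79)
"
```

```text
time: 11.88
eef_pos: [518.5, -363.1, 180.9]
eef_rot: [1.064, 1.294, -1.064]
wrist_force: [-0.2, -0.4, -0.4]
gripper_width: 69.9
t 11.93 pos [ 520.9 -365.1  186.7] psi -78.84 tilt [-1.     0.007  0.009] F [ 2.4 -0.6  3. ] w 70.1
total cm dx dy dz [ -0.52   1.14 -21.69] rows 4.0 ('wx', np.float64(0.003))
t 11.93 pos [ 520.9 -365.1  186.7] psi -78.84 tilt [-1.     0.007  0.009] F [ 2.4 -0.6  3. ] w 70.1
total cm dx dy dz [ -0.54   5.01 -27.35] rows 5.0 ('wx', np.float64(0.003))
```

View pics/w5.png

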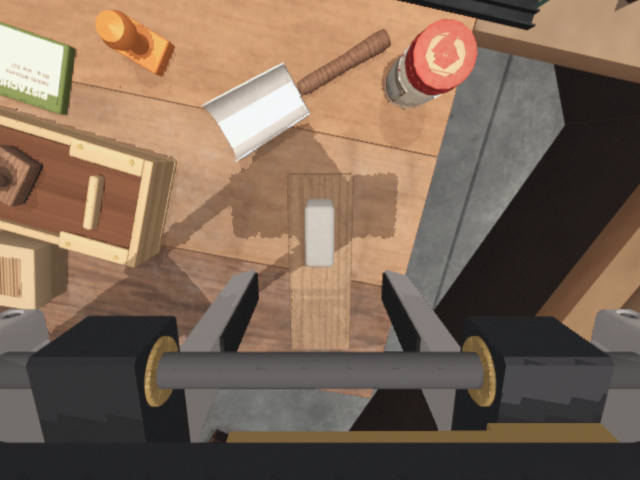

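```bash
python3 -m jog '[{"dx":0,"dy":0.25,"dz":-5.4,"wx":0,"wy":0,"wz":0,"hand":7},{"dx":0,"dy":0.25,"dz":-5.4,"wx":0,"wy":0,"wz":0,"hand":7},{"dx":0,"dy":0.25,"dz":-5.4,"wx":0,"wy":0,"wz":0,"hand":7},{"dx":0,"dy":0.25,"dz":-5.4,"wx":0,"wy":0,"wz":0,"hand":7},{"dx":0,"dy":0.25,"dz":-5.4,"wx":0,"wy":0,"wz":0,"hand":7},{"dx":0,"dy":0,"dz":0,"wx":0,"wy":0,"wz":0,"hand":7},{"dx":0,"dy":0,"dz":0,"wx":0,"wy":0,"wz":0,"hand":7},{"dx":0,"dy":0,"dz":0,"wx":0,"wy":0,"wz":0,"hand":7}]' 15
python3 -c "
from h import *
k=optics.calibration('wrist');np.save('pics/w6.npy',k,allow_pickle=True)
a=optics.capture('wrist');cv2.imwrite('pics/w6.png',a[:,:,::-1])
go(517,-87,100,-79)
print([(onz(k,i['centre'],48),i) for i in nets.tip_of('wrist','stamp')[:2]])
"
```

```text
time: 12.92
eef_pos: [478.7, -96.9, 178.9]
eef_rot: [1.065, 1.294, -1.066]
wrist_force: [-0.5, -0.5, -1.1]
gripper_width: 69.9
t 12.97 pos [478.6 -96.9 178.8] psi -78.93 tilt [-1. -0.  0.] F [ 0.2 -0.8 -0.4] w 69.7
total cm dx dy dz [ 7.88  3.96 -0.24] rows 2.0 ('wx', np.float64(0.001))
[(array([ 638.25954543, -155.19029264,   48.        ]), {'centre': [426.1, 62.2], 'score': 0.78}), (array([518.24510554, -84.16809369,  48.        ]), {'centre': [314.9, 188.4], 'score': 0.67})]
```

View pics/w6.png

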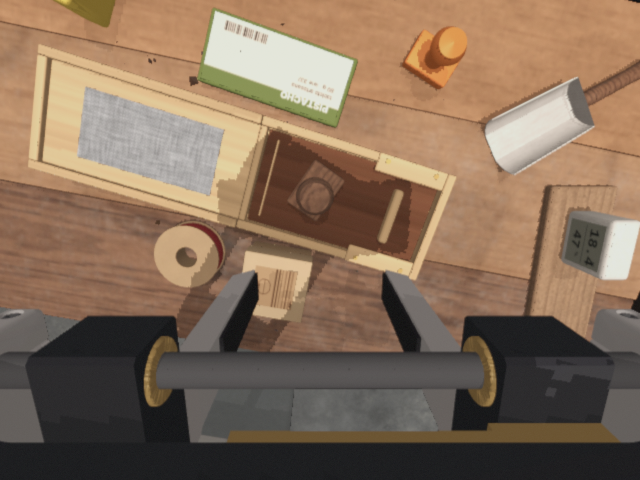

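```bash
python3 - <<'E'
from fit import *
a=cv2.imread('pics/w6.png');cv2.imwrite('pics/w6a.png',cv2.resize(a[100:300,225:465],(720,600),interpolation=2))
k=np.load('pics/w6.npy',allow_pickle=True).item();cal['w']=k
print('knob',onz(k,(314.5,197.5),105))
wo=[('w',(40,46),(183,-51.5,53)),('w',(30,164),(183,51.5,53)),('w',(411,277),(-183,51.5,54)),('w',(455,176),(-183,-51.5,54))]
r=least_squares(res,[520,-20,1.46],args=(wo,));print(r.x,np.degrees(r.x[2]),res(r.x,wo))
p=r.x;M=np.array([[np.cos(p[2]),np.sin(p[2])],[-np.sin(p[2]),np.cos(p[2])]])
for u in[(401,190),(384,243)]: print('ridge end in station',M@(onz(k,u,60)[:2]-p[:2]))
E
```

```text
knob [517.28 -84.79 105.  ]
[520.87 -18.78   1.47] 84.19866737523503 [-3.42 -3.84 -4.02  3.22  5.17  4.03  3.02  0.19]
ridge end in station [-137.5   -25.69]
ridge end in station [-139.37   23.79]
```

View pics/w6a.png

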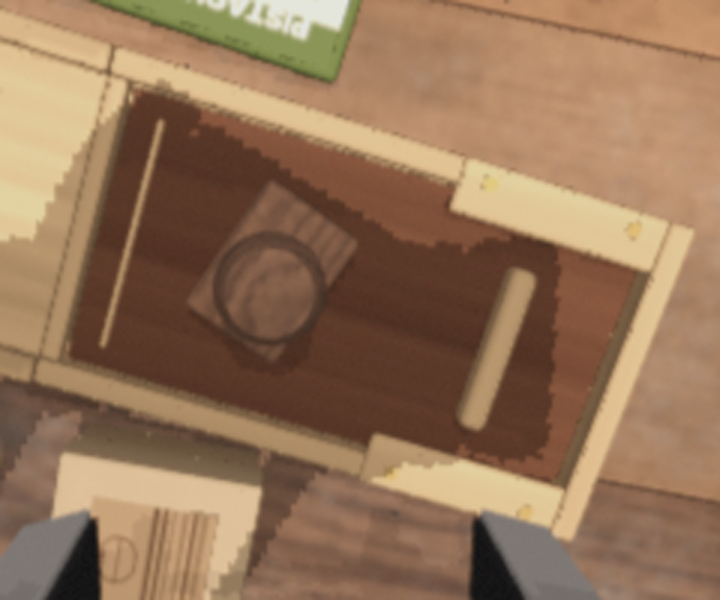

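```bash
python3 -m jog '[{"dx":0,"dy":3.98,"dz":-0.35,"wx":0,"wy":0,"wz":0,"hand":7},{"dx":0,"dy":0,"dz":0,"wx":0,"wy":0,"wz":0,"hand":7},{"dx":2.5,"dy":0,"dz":0,"wx":0,"wy":0,"wz":0,"hand":7},{"dx":2,"dy":0,"dz":0,"wx":0,"wy":0,"wz":0,"hand":7},{"dx":0,"dy":0,"dz":0,"wx":0,"wy":0,"wz":0,"hand":7},{"dx":0,"dy":0,"dz":0,"wx":0,"wy":0,"wz":0,"hand":7}]' 15
python3 -c "
from h import *
a=optics.capture('wrist');cv2.imwrite('pics/w7.png',a[:,:,::-1])
go(517,-86,79,-79)
"
```

```text
time: 13.78
eef_pos: [516.7, -85.0, 134.5]
eef_rot: [1.065, 1.294, -1.065]
wrist_force: [-0.4, -0.2, -0.3]
gripper_width: 70.0
t 13.82 pos [517.  -85.  134.9] psi -78.87 tilt [-1.     0.001  0.001] F [-0.9 -0.6 -0.3] w 70.1
total cm dx dy dz [ 5.59 -0.03  0.09] rows 1.0 ('wx', np.float64(0.002))
```

View pics/w7.png

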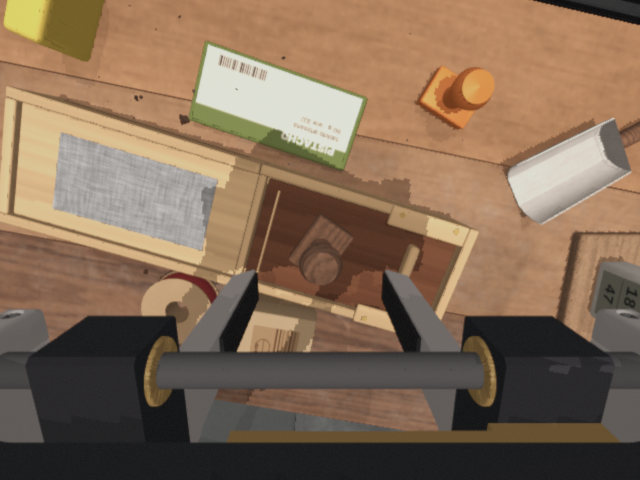

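```bash
python3 -c "
from h import *
k=optics.calibration('wrist')
for z in (113,100): print(onz(k,(321,264),z))
a=cv2.imread('pics/w7.png');cv2.imwrite('pics/w7a.png',cv2.resize(a[200:320,250:400],(750,600),interpolation=2))
print(proj(k,[[517,-86,113],[517,-86,98]]))
"
```

```text
[522.37564654 -84.13734627 113.        ]
[518.16121717 -85.03465432 100.        ]
[[322.25226106 272.55797398]
 [322.06392805 264.9420308 ]]
```

View pics/w7a.png

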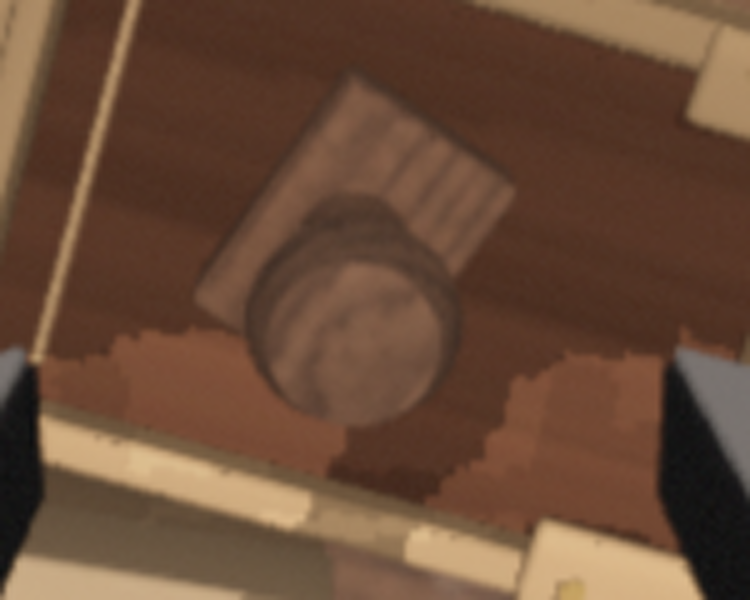

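```bash
python3 -m jog '[{"dx":2.8,"dy":0.15,"dz":0.02,"wx":0,"wy":0,"wz":0,"hand":7},{"dx":2.75,"dy":0,"dz":0,"wx":0,"wy":0,"wz":0,"hand":7},{"dx":0,"dy":0,"dz":0,"wx":0,"wy":0,"wz":0,"hand":7},{"dx":0,"dy":0,"dz":0,"wx":0,"wy":0,"wz":0,"hand":4},{"dx":0,"dy":0,"dz":0,"wx":0,"wy":0,"wz":0,"hand":1.5},{"dx":0,"dy":0,"dz":0,"wx":0,"wy":0,"wz":0,"hand":1.5},{"dx":0,"dy":0,"dz":0,"wx":0,"wy":0,"wz":0,"hand":1.5},{"dx":0,"dy":0,"dz":0,"wx":0,"wy":0,"wz":0,"hand":1.5}]' 15
python3 -c "
from h import *
go(421,-382,185,-79)
"
```

```text
time: 14.82
eef_pos: [518.2, -84.4, 78.6]
eef_rot: [1.064, 1.295, -1.064]
wrist_force: [-0.2, -0.1, 1.9]
gripper_width: 25.7
t 14.82 pos [518.2 -84.4  78.6] psi -78.83 tilt [-1.  0.  0.] F [-0.2 -0.1  1.9] w 25.7
total cm dx dy dz [-10.64 -15.29  27.32] rows 6.0 ('wx', np.float64(0.003))
```

```bash
python3 -m jog '[{"dx":-1,"dy":0,"dz":0,"wx":0,"wy":0,"wz":0,"hand":1.5},{"dx":-2,"dy":0,"dz":0,"wx":0,"wy":0,"wz":0,"hand":1.5},{"dx":-3.5,"dy":0,"dz":0,"wx":0,"wy":0,"wz":0,"hand":1.5},{"dx":-4,"dy":0,"dz":0,"wx":0,"wy":0,"wz":0,"hand":1.5},{"dx":0,"dy":0,"dz":0,"wx":0,"wy":0,"wz":0,"hand":1.5},{"dx":0,"dy":0,"dz":0,"wx":0,"wy":0,"wz":0,"hand":1.5},{"dx":0,"dy":0,"dz":0,"wx":0,"wy":0,"wz":0,"hand":1.5}]' 15
python3 -c "
from h import *
a=optics.capture('wrist');cv2.imwrite('pics/w8.png',a[:,:,::-1])
a=optics.capture('side');cv2.imwrite('pics/si3.png',cv2.resize(a[120:320,260:440,::-1],None,fx=3,fy=3,interpolation=2))
go(421,-382,185,-79)
"
```

```text
time: 15.7
eef_pos: [517.0, -84.1, 182.0]
eef_rot: [1.064, 1.298, -1.066]
wrist_force: [0.3, -0.0, -0.6]
gripper_width: 25.6
t 15.8 pos [517.3 -84.1 182.2] psi -78.84 tilt [-1.    -0.002 -0.001] F [-0.8  0.8 -0.8] w 25.7
total cm dx dy dz [ -0.29 -15.21  27.36] rows 6.0 ('wx', np.float64(0.003))
```

View pics/w8.png

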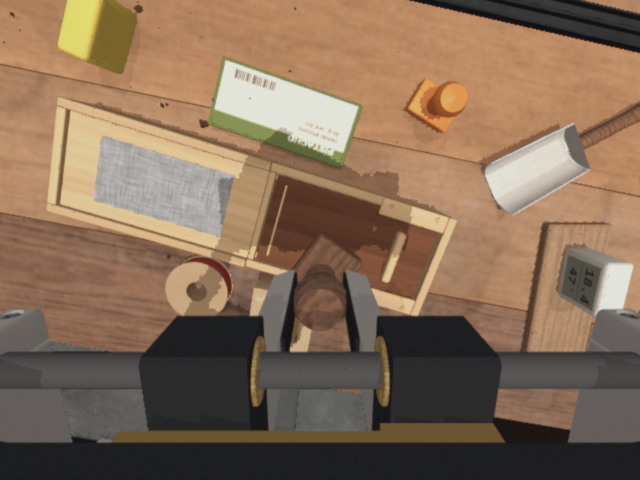

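View pics/si3.png

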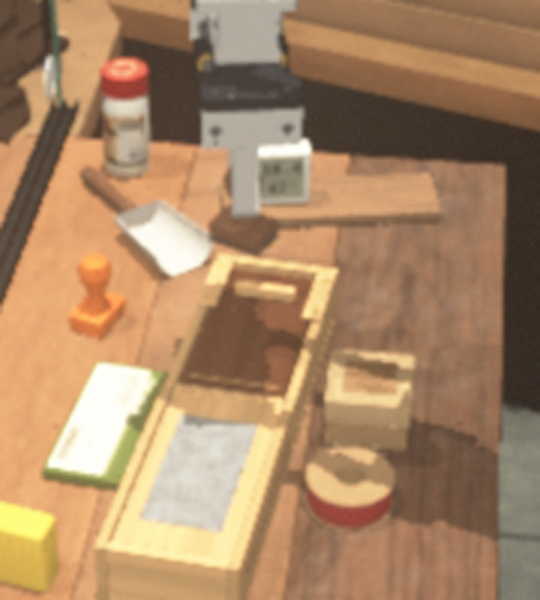

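```bash
python3 -m jog '[{"dx":0,"dy":-2.54,"dz":4.56,"wx":0,"wy":0,"wz":0,"hand":1.5},{"dx":0,"dy":-2.54,"dz":4.56,"wx":0,"wy":0,"wz":0,"hand":1.5},{"dx":0,"dy":-2.54,"dz":4.56,"wx":0,"wy":0,"wz":0,"hand":1.5},{"dx":0,"dy":-2.54,"dz":4.56,"wx":0,"wy":0,"wz":0,"hand":1.5},{"dx":0,"dy":-2.54,"dz":4.56,"wx":0,"wy":0,"wz":0,"hand":1.5},{"dx":0,"dy":-2.54,"dz":4.56,"wx":0,"wy":0,"wz":0,"hand":1.5},{"dx":2,"dy":0,"dz":0,"wx":0,"wy":0,"wz":0,"hand":1.5},{"dx":4,"dy":0,"dz":0,"wx":0,"wy":0,"wz":0,"hand":1.5},{"dx":4,"dy":0,"dz":0,"wx":0,"wy":0,"wz":0,"hand":1.5},{"dx":2.6,"dy":0,"dz":0,"wx":0,"wy":0,"wz":0,"hand":1.5},{"dx":0,"dy":0,"dz":0,"wx":0,"wy":0,"wz":0,"hand":1.5},{"dx":0,"dy":0,"dz":0,"wx":0,"wy":0,"wz":0,"hand":1.5}]' 15
python3 -c "
from h import *
a=optics.capture('side');cv2.imwrite('pics/si4.png',cv2.resize(a[120:270,300:440,::-1],None,fx=4,fy=4,interpolation=2))
go(421,-382,43.6,-79)
"
```

```text
time: 17.3
eef_pos: [422.0, -382.8, 58.0]
eef_rot: [1.064, 1.294, -1.064]
wrist_force: [-0.6, 0.3, -0.5]
gripper_width: 25.6
t 17.35 pos [ 422.3 -383.1   58.5] psi -78.84 tilt [-1.     0.001  0.002] F [-0.3 -0.6 -1.3] w 25.8
total cm dx dy dz [ 1.49 -0.11 -0.13] rows 1.0 ('wx', np.float64(0.003))
```

View pics/si4.png

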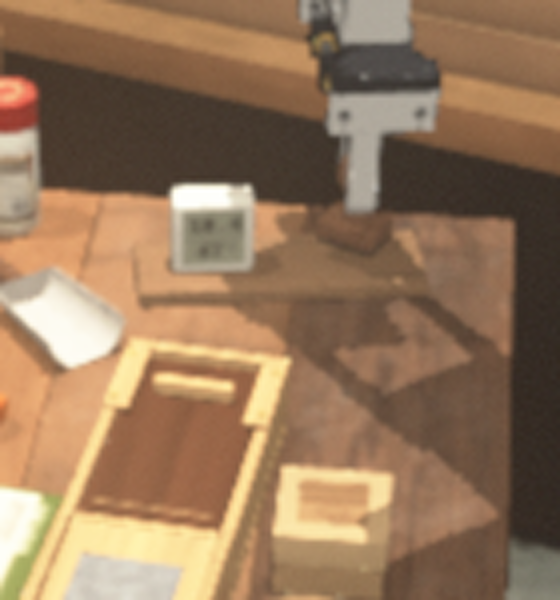

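```bash
python3 -m jog '[{"dx":0.9,"dy":0,"dz":0,"wx":0,"wy":0,"wz":0,"hand":1.5},{"dx":0.4,"dy":0,"dz":0,"wx":0,"wy":0,"wz":0,"hand":1.5},{"dx":0.15,"dy":0,"dz":0,"wx":0,"wy":0,"wz":0,"hand":1.5},{"dx":0,"dy":0,"dz":0,"wx":0,"wy":0,"wz":0,"hand":1.5},{"dx":0,"dy":0,"dz":0,"wx":0,"wy":0,"wz":0,"hand":1.5}]' 15
```

```text
time: 17.98
eef_pos: [421.4, -382.3, 43.6]
eef_rot: [1.064, 1.295, -1.065]
wrist_force: [-1.6, 0.8, 5.6]
gripper_width: 25.8
```

```bash
python3 -m jog '[{"dx":0,"dy":0,"dz":0,"wx":0,"wy":0,"wz":0,"hand":3},{"dx":0,"dy":0,"dz":0,"wx":0,"wy":0,"wz":0,"hand":5},{"dx":0,"dy":0,"dz":0,"wx":0,"wy":0,"wz":0,"hand":7},{"dx":-1,"dy":0,"dz":0,"wx":0,"wy":0,"wz":0,"hand":7},{"dx":-4,"dy":0,"dz":0,"wx":0,"wy":0,"wz":0,"hand":7},{"dx":-5,"dy":0,"dz":0,"wx":0,"wy":0,"wz":0,"hand":7},{"dx":-4,"dy":0,"dz":0,"wx":0,"wy":0,"wz":0,"hand":7},{"dx":0,"dy":0,"dz":0,"wx":0,"wy":0,"wz":0,"hand":7},{"dx":0,"dy":0,"dz":0,"wx":0,"wy":0,"wz":0,"hand":7}]' 15
python3 -c "
from h import *
k=optics.calibration('wrist')
a=optics.capture('wrist');cv2.imwrite('pics/w9.png',a[:,:,::-1])
a=optics.capture('side');cv2.imwrite('pics/si5.png',cv2.resize(a[120:270,300:440,::-1],None,fx=4,fy=4,interpolation=2))
go(490,-180,185,-84.2)
"
```

```text
time: 19.1
eef_pos: [421.1, -381.8, 182.6]
eef_rot: [1.065, 1.296, -1.064]
wrist_force: [-1.0, 0.5, -0.0]
gripper_width: 70.1
t 19.2 pos [ 420.8 -381.4  181.4] psi -78.84 tilt [-1.    -0.001 -0.003] F [0.7 0.2 0.3] w 70.1
total cm dx dy dz [ -0.32  10.69 -18.42] rows 4.0 ('wx', np.float64(0.094))
```

View pics/w9.png

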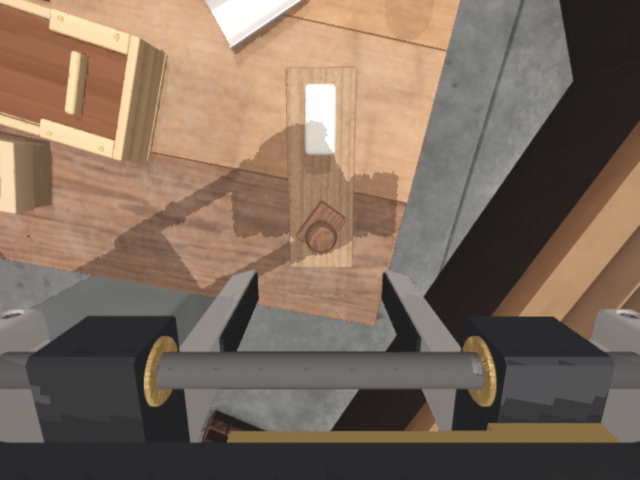

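View pics/si5.png

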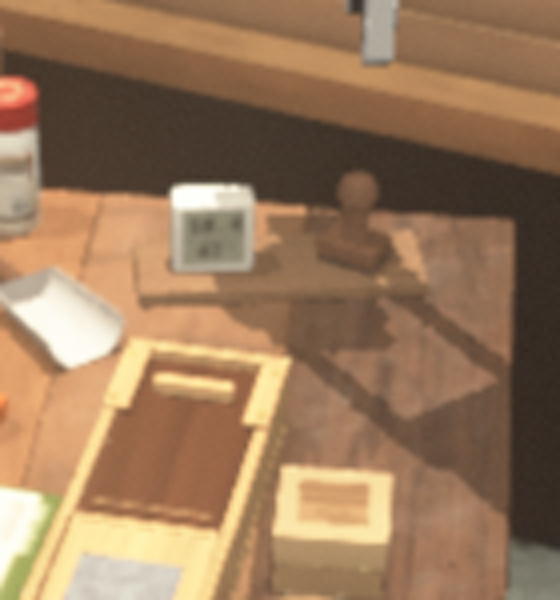

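```bash
python3 -m jog '[{"dx":0,"dy":0,"dz":0,"wx":-0.182,"wy":0,"wz":0,"hand":7},{"dx":0,"dy":0,"dz":0,"wx":-0.182,"wy":0,"wz":0,"hand":4},{"dx":0,"dy":0,"dz":0,"wx":-0.182,"wy":0,"wz":0,"hand":1.5},{"dx":0,"dy":0,"dz":0,"wx":-0.182,"wy":0,"wz":0,"hand":1.5},{"dx":0,"dy":0,"dz":0,"wx":-0.182,"wy":0,"wz":0,"hand":1.5},{"dx":0,"dy":0,"dz":0,"wx":-0.182,"wy":0,"wz":0,"hand":1.5},{"dx":0,"dy":0,"dz":0,"wx":-0.182,"wy":0,"wz":0,"hand":1.5},{"dx":0,"dy":0,"dz":0,"wx":0,"wy":0,"wz":0,"hand":1.5}]' 15
python3 -c "
from h import *
go(499,-212,180,-5.8)
"
```

```text
time: 20.2
eef_pos: [421.0, -381.7, 181.4]
eef_rot: [0.084, 1.571, -0.08]
wrist_force: [0.2, -0.2, 0.3]
gripper_width: 14.8
t 20.2 pos [ 421.  -381.7  181.4] psi -5.97 tilt [-1.     0.002 -0.002] F [ 0.2 -0.2  0.3] w 14.8
total cm dx dy dz [ 0.17 17.69  5.99] rows 4.0 ('wx', np.float64(-0.003))
```

```bash
python3 -m jog '[{"dx":0,"dy":4.4,"dz":1.5,"wx":0,"wy":0,"wz":0,"hand":1.5},{"dx":0,"dy":4.4,"dz":1.5,"wx":0,"wy":0,"wz":0,"hand":1.5},{"dx":0,"dy":4.4,"dz":1.5,"wx":0,"wy":0,"wz":0,"hand":1.5},{"dx":0,"dy":4.4,"dz":1.5,"wx":0,"wy":0,"wz":0,"hand":1.5},{"dx":0,"dy":0,"dz":0,"wx":0,"wy":0,"wz":0,"hand":1.5},{"dx":0,"dy":0,"dz":0,"wx":0,"wy":0,"wz":0,"hand":1.5},{"dx":0,"dy":0,"dz":0,"wx":0,"wy":0,"wz":0,"hand":1.5}]' 15
python3 -c "
from h import *
k=optics.calibration('wrist');np.save('pics/w10.npy',k,allow_pickle=True)
a=optics.capture('wrist');cv2.imwrite('pics/w10.png',a[:,:,::-1])
cv2.imwrite('pics/w10a.png',cv2.resize(a[80:320,220:420,::-1],(500,600),interpolation=2))
go(503.3,-171.7,60,-5.8)
for n,z in (('lid_ridge',60),('stop_lip',48.5),('rock_edge',42),('lid_front',42)):
  print(n,[(onz(k,i['centre'],z),i) for i in nets.tip_of('wrist',n)[:1]])
"
```

```text
time: 21.08
eef_pos: [498.7, -214.4, 182.7]
eef_rot: [0.082, 1.57, -0.082]
wrist_force: [-0.1, 0.6, 1.0]
gripper_width: 14.8
t 21.12 pos [ 498.7 -214.4  182.7] psi -5.98 tilt [-1. -0. -0.] F [ 0.2 -0.9  0.3] w 15.3
total cm dx dy dz [12.27  4.3   0.02] rows 3.0 ('wx', np.float64(-0.003))
lid_ridge [(array([ 507.16882847, -153.83211809,   60.        ]), {'centre': [322.9, 167.3], 'score': 0.71})]
stop_lip [(array([520.57863481, -26.05992904,  48.5       ]), {'centre': [323.2, 4.1], 'score': 0.61})]
rock_edge [(array([ 506.34161028, -157.09332933,   42.        ]), {'centre': [322.2, 170.2], 'score': 0.69})]
lid_front [(array([518.85881236, -32.0633825 ,  42.        ]), {'centre': [321.8, 15.9], 'score': 0.76})]
```

View pics/w10.png

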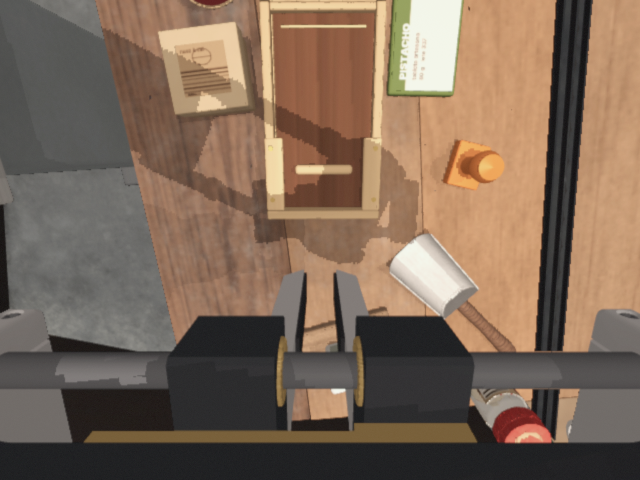

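View pics/w10a.png

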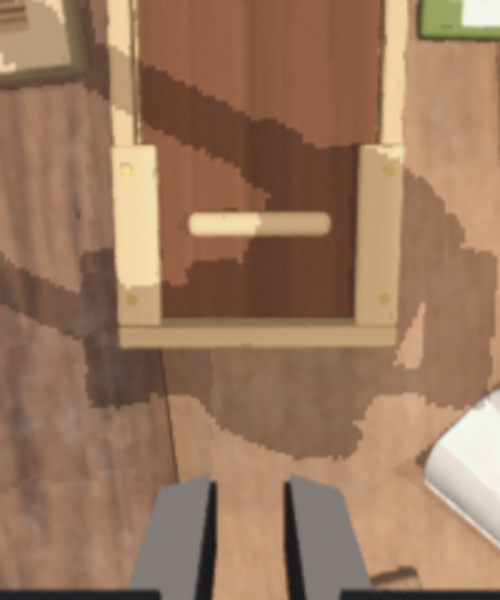

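```bash
python3 -c "
from h import *
k=np.load('pics/w10.npy',allow_pickle=True).item();s=read_state();M=R.from_rotvec(s['eef_rot'])
def t(n,u,z): print(n,np.round(M.inv().apply(onz(k,u,z)-s['eef_pos']),1))
t('ridge front top',(323.5,164.8),60);t('ridge rear top',(323.5,174.3),60)
t('ridge left',(295.5,169.5),60);t('ridge right',(352,169.5),60)
t('wall inner top',(323,209),54);t('wall outer top',(323,219),54);t('wall outer L',(267.5,219),54);t('wall R',(378.5,218),54)
t('rail L inner front',(220+158/2.5,80+145/2.5),54);t('rail R',(220+358/2.5,80+145/2.5),54)
"
```

```text
ridge front top [122.9  62.9   2.6]
ridge rear top [122.9  54.7   2.6]
ridge left [122.9  58.9 -21.8]
ridge right [122.9  58.8  27.4]
wall inner top [128.9  23.2   2.3]
wall outer top [128.9  13.9   2.3]
wall outer L [128.9  13.9 -48.9]
wall R [128.9  14.8  53.4]
rail L inner front [128.9  85.4 -32.4]
rail R [128.9  85.4  37.1]
```

```bash
python3 -m jog '[{"dx":0,"dy":4.5,"dz":0.25,"wx":0,"wy":0,"wz":0,"hand":1.5},{"dx":2,"dy":0,"dz":0,"wx":0,"wy":0,"wz":0,"hand":1.5},{"dx":4,"dy":0,"dz":0,"wx":0,"wy":0,"wz":0,"hand":1.5},{"dx":4,"dy":0,"dz":0,"wx":0,"wy":0,"wz":0,"hand":1.5},{"dx":1.7,"dy":0,"dz":0,"wx":0,"wy":0,"wz":0,"hand":1.5},{"dx":0,"dy":0,"dz":0,"wx":0,"wy":0,"wz":0,"hand":1.5},{"dx":0,"dy":0,"dz":0,"wx":0,"wy":0,"wz":0,"hand":1.5},{"dx":0,"dy":0,"dz":0,"wx":0,"wy":0,"wz":0,"hand":1.5}]' 15
python3 -c "
from h import *
a=optics.capture('wrist');cv2.imwrite('pics/w11.png',a[:,:,::-1])
go(503.3,-171.7,44,-5.8)
a=optics.capture('side');cv2.imwrite('pics/si6.png',cv2.resize(a[180:300,300:400,::-1],None,fx=5,fy=5,interpolation=2))
"
```

```text
time: 22.32
eef_pos: [507.1, -169.3, 67.1]
eef_rot: [0.08, 1.567, -0.081]
wrist_force: [0.2, -0.7, 0.0]
gripper_width: 15.0
t 22.38 pos [ 506.9 -169.2   67. ] psi -5.85 tilt [-1.    -0.001  0.002] F [0.1 0.7 0.4] w 15.5
total cm dx dy dz [ 2.3  -0.29 -0.34] rows 1.0 ('wx', np.float64(-0.001))
```

View pics/w11.png

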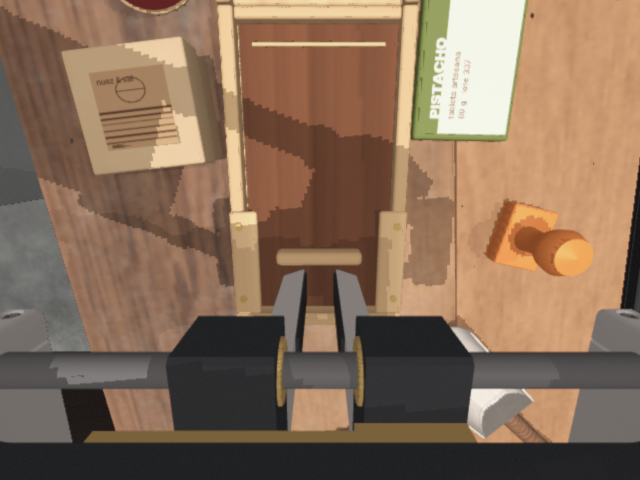

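View pics/si6.png

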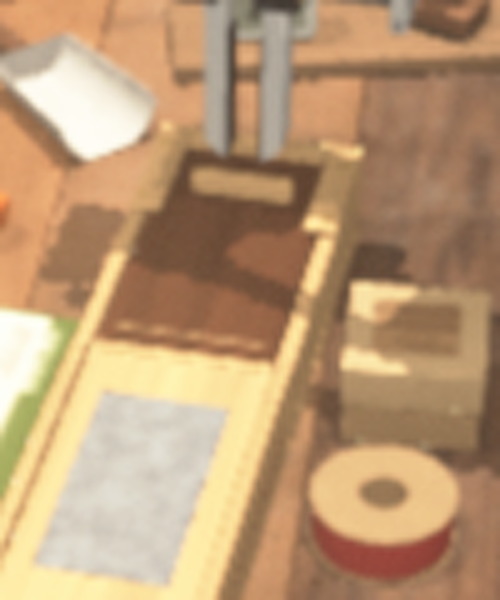

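```bash
python3 -c "
from h import *
k=optics.calibration('wrist');s=read_state();M=R.from_rotvec(s['eef_rot'])
def t(n,u,z): print(n,np.round(M.inv().apply(onz(k,u,z)-s['eef_pos']),1))
t('ridge front top',(319,249),60);t('ridge rear top',(319,265),60);t('L',(277,257),60);t('R',(361,257),60);t('wall in',(322,307),54);t('wall out',(322,322),54)
a=cv2.imread('pics/w11.png');cv2.imwrite('pics/w11a.png',cv2.resize(a[200:330,220:420],(800,520),interpolation=2))
"
```

```text
ridge front top [ 6.9 20.3 -1. ]
ridge rear top [ 6.9 10.7 -1. ]
L [  6.8  15.5 -25. ]
R [ 6.9 15.5 23.1]
wall in [ 12.9 -18.5   0.8]
wall out [ 12.9 -28.7   0.9]
```

View pics/w11a.png

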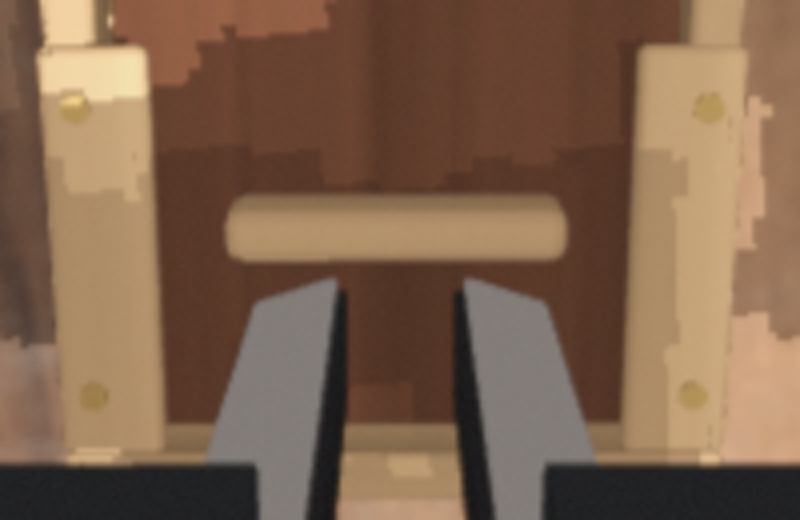

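```bash
python3 -m jog '[{"dx":1.5,"dy":0,"dz":-0.05,"wx":0,"wy":0,"wz":0,"hand":1.5},{"dx":0.3,"dy":0,"dz":0,"wx":0,"wy":0,"wz":0,"hand":1.5},{"dx":0.3,"dy":0,"dz":0,"wx":0,"wy":0,"wz":0,"hand":1.5},{"dx":0.2,"dy":0,"dz":0,"wx":0,"wy":0,"wz":0,"hand":1.5},{"dx":0,"dy":0,"dz":0,"wx":0,"wy":0,"wz":0,"hand":1.5},{"dx":0,"dy":0,"dz":0,"wx":0,"wy":0,"wz":0,"hand":1.5}]' 15
python3 -c "
from h import *
a=optics.capture('wrist');cv2.imwrite('pics/w12.png',a[:,:,::-1])
go(503.3,-171.7,44,-5.8)
a=optics.capture('side');cv2.imwrite('pics/si7.png',cv2.resize(a[180:300,300:400,::-1],None,fx=5,fy=5,interpolation=2))
"
```

```text
time: 23.18
eef_pos: [505.6, -168.9, 43.4]
eef_rot: [0.08, 1.569, -0.08]
wrist_force: [-1.0, -1.2, 6.0]
gripper_width: 15.1
t 23.23 pos [ 505.6 -168.9   43.4] psi -5.83 tilt [-1. -0. -0.] F [-2.2 -1.1  5.8] w 14.8
total cm dx dy dz [-0.06 -0.3  -0.2 ] rows 1.0 ('wx', np.float64(-0.001))
```

View pics/w12.png

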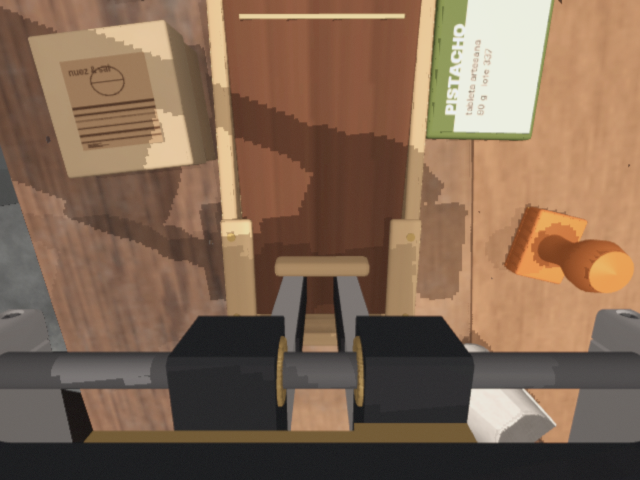

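View pics/si7.png

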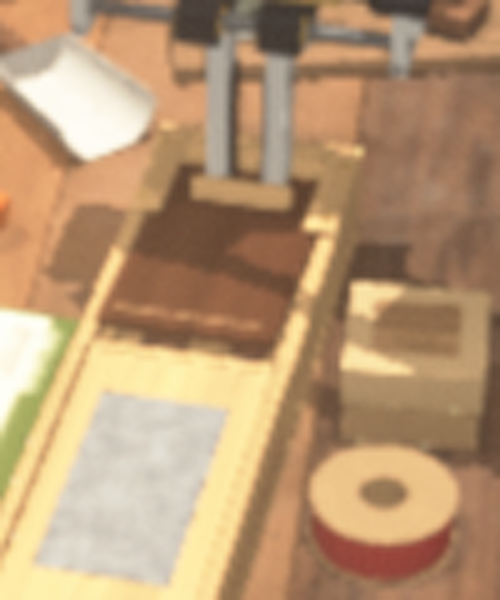

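```bash
python3 -m jog '[{"dx":-0.08,"dy":0.1,"dz":0,"wx":0,"wy":0,"wz":0,"hand":1.5},{"dx":-0.02,"dy":0.3,"dz":0,"wx":0,"wy":0,"wz":0,"hand":1.5},{"dx":-0.03,"dy":0.3,"dz":0,"wx":0,"wy":0,"wz":0,"hand":1.5},{"dx":-0.03,"dy":0.3,"dz":0,"wx":0,"wy":0,"wz":0,"hand":1.5},{"dx":-0.03,"dy":0.3,"dz":0,"wx":0,"wy":0,"wz":0,"hand":1.5},{"dx":-0.02,"dy":0.3,"dz":0,"wx":0,"wy":0,"wz":0,"hand":1.5},{"dx":0,"dy":0,"dz":0,"wx":0,"wy":0,"wz":0,"hand":1.5},{"dx":0,"dy":0,"dz":0,"wx":0,"wy":0,"wz":0,"hand":1.5}]' 15
python3 -c "
from h import *
a=optics.capture('wrist');cv2.imwrite('pics/w13.png',a[:,:,::-1])
go(503.3,-171.7,44,-5.8)
a=optics.capture('side');cv2.imwrite('pics/si8.png',cv2.resize(a[180:300,300:400,::-1],None,fx=5,fy=5,interpolation=2))
"
```

```text
time: 24.28
eef_pos: [508.0, -153.0, 45.6]
eef_rot: [0.079, 1.568, -0.08]
wrist_force: [-0.5, -4.0, 6.5]
gripper_width: 15.7
t 24.32 pos [ 507.9 -153.    45.6] psi -5.84 tilt [-1.    -0.001  0.001] F [-0.6 -4.   5.5] w 15.2
total cm dx dy dz [ 0.16 -1.91 -0.27] rows 1.0 ('wx', np.float64(-0.001))
```

View pics/w13.png

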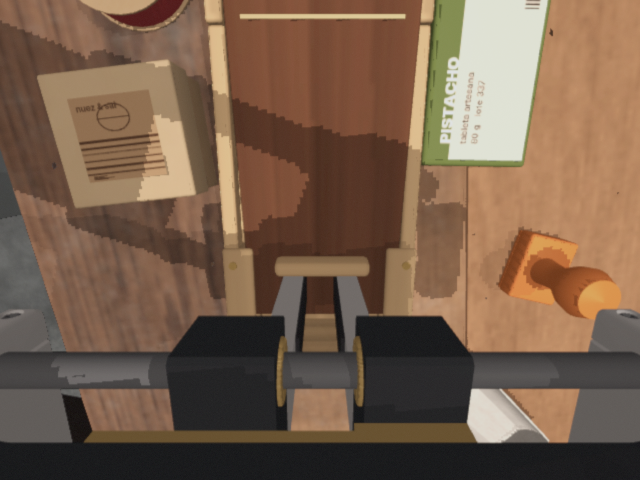

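View pics/si8.png

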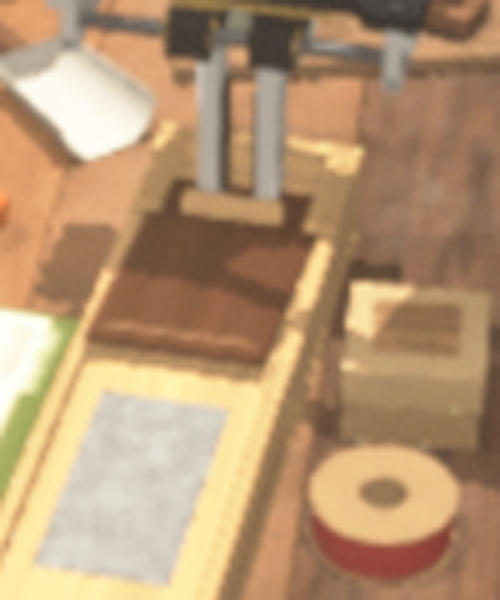

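```bash
python3 -m jog '[{"dx":-0.25,"dy":0,"dz":0,"wx":0,"wy":0,"wz":0,"hand":1.5},{"dx":-0.25,"dy":0,"dz":0,"wx":0,"wy":0,"wz":0,"hand":1.5},{"dx":-0.02,"dy":0.3,"dz":0,"wx":0,"wy":0,"wz":0,"hand":1.5},{"dx":-0.04,"dy":0.5,"dz":0,"wx":0,"wy":0,"wz":0,"hand":1.5},{"dx":-0.04,"dy":0.5,"dz":0,"wx":0,"wy":0,"wz":0,"hand":1.5},{"dx":-0.04,"dy":0.5,"dz":0,"wx":0,"wy":0,"wz":0,"hand":1.5},{"dx":-0.04,"dy":0.3,"dz":0,"wx":0,"wy":0,"wz":0,"hand":1.5},{"dx":0,"dy":0,"dz":0,"wx":0,"wy":0,"wz":0,"hand":1.5}]' 15
python3 -c "
from h import *
a=optics.capture('wrist');cv2.imwrite('pics/w14.png',a[:,:,::-1])
go(503.3,-171.7,44,-5.8)
a=optics.capture('side');cv2.imwrite('pics/si9.png',cv2.resize(a[180:300,300:400,::-1],None,fx=5,fy=5,interpolation=2))
"
```

```text
time: 25.38
eef_pos: [509.7, -131.5, 51.9]
eef_rot: [0.08, 1.569, -0.08]
wrist_force: [1.0, -0.1, -0.1]
gripper_width: 15.2
t 25.43 pos [ 509.7 -131.7   51.9] psi -5.83 tilt [-1.  0.  0.] F [-0.1  0.1 -0.4] w 15.2
total cm dx dy dz [ 0.79 -4.04 -0.23] rows 1.0 ('wx', np.float64(-0.001))
```

View pics/w14.png

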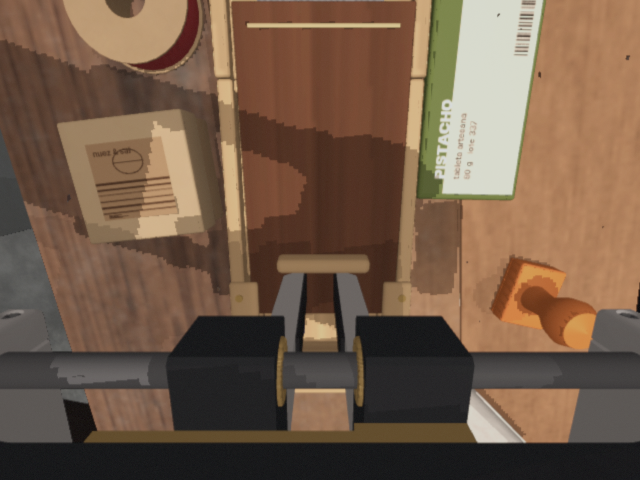

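View pics/si9.png

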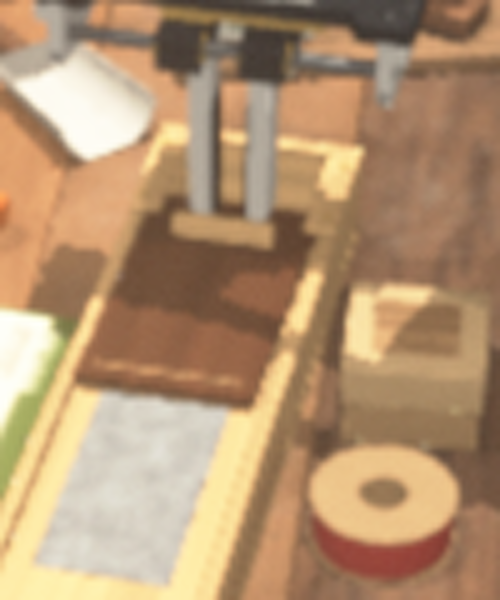

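```bash
python3 -m jog '[{"dx":-0.03,"dy":0.5,"dz":0,"wx":0,"wy":0,"wz":0,"hand":1.5},{"dx":-0.03,"dy":0.5,"dz":0,"wx":0,"wy":0,"wz":0,"hand":1.5},{"dx":-0.03,"dy":0.5,"dz":0,"wx":0,"wy":0,"wz":0,"hand":1.5},{"dx":-0.03,"dy":0.5,"dz":0,"wx":0,"wy":0,"wz":0,"hand":1.5},{"dx":-0.03,"dy":0.5,"dz":0,"wx":0,"wy":0,"wz":0,"hand":1.5},{"dx":-0.03,"dy":0.5,"dz":0,"wx":0,"wy":0,"wz":0,"hand":1.5},{"dx":-0.04,"dy":0.5,"dz":0,"wx":0,"wy":0,"wz":0,"hand":1.5},{"dx":-0.04,"dy":0.5,"dz":0,"wx":0,"wy":0,"wz":0,"hand":1.5},{"dx":-0.04,"dy":0.5,"dz":0,"wx":0,"wy":0,"wz":0,"hand":1.5},{"dx":-0.04,"dy":0.3,"dz":0,"wx":0,"wy":0,"wz":0,"hand":1.5},{"dx":0,"dy":0,"dz":0,"wx":0,"wy":0,"wz":0,"hand":1.5},{"dx":0,"dy":0,"dz":0,"wx":0,"wy":0,"wz":0,"hand":1.5}]' 15
python3 -c "
from h import *
a=optics.capture('wrist');cv2.imwrite('pics/w15.png',a[:,:,::-1])
go(503.3,-171.7,44,-5.8)
a=optics.capture('side');cv2.imwrite('pics/si10.png',cv2.resize(a[180:330,290:400,::-1],None,fx=4,fy=4,interpolation=2))
"
```

```text
time: 26.98
eef_pos: [514.3, -84.0, 55.2]
eef_rot: [0.08, 1.569, -0.08]
wrist_force: [0.8, 0.4, -0.3]
gripper_width: 15.1
t 27.02 pos [514.3 -84.1  55.2] psi -5.86 tilt [-1.  0. -0.] F [0.3 0.5 0.1] w 14.7
total cm dx dy dz [ 1.12 -8.82 -0.2 ] rows 2.0 ('wx', np.float64(-0.001))
```

View pics/w15.png

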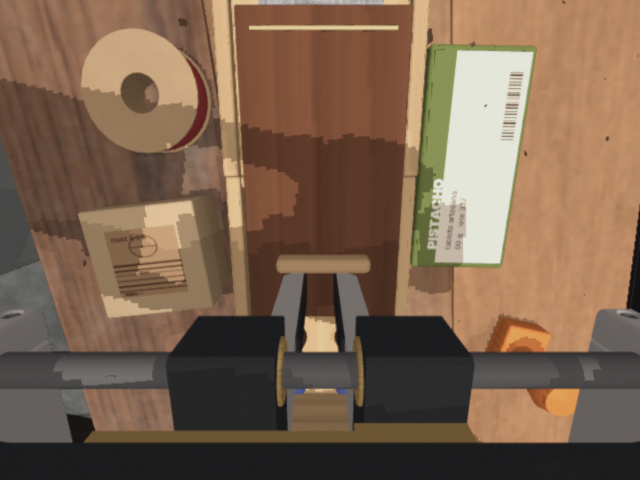

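View pics/si10.png

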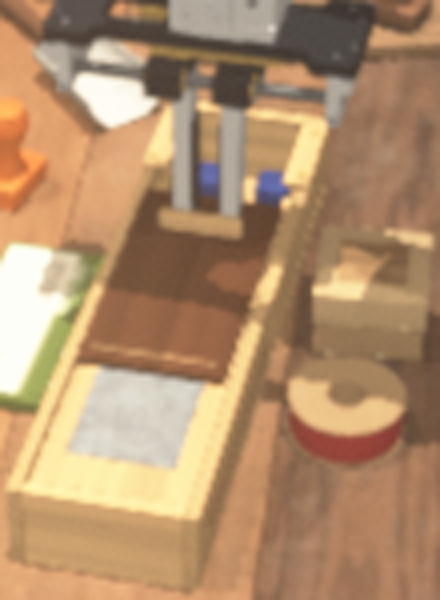

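```bash
python3 -m jog '[{"dx":-0.06,"dy":0.5,"dz":0,"wx":0,"wy":0,"wz":0,"hand":1.5},{"dx":-0.06,"dy":0.5,"dz":0,"wx":0,"wy":0,"wz":0,"hand":1.5},{"dx":-0.06,"dy":0.5,"dz":0,"wx":0,"wy":0,"wz":0,"hand":1.5},{"dx":-0.06,"dy":0.6,"dz":0,"wx":0,"wy":0,"wz":0,"hand":1.5},{"dx":0,"dy":0.7,"dz":0,"wx":0,"wy":0,"wz":0,"hand":1.5},{"dx":0,"dy":0.7,"dz":0,"wx":0,"wy":0,"wz":0,"hand":1.5},{"dx":0,"dy":0.7,"dz":0,"wx":0,"wy":0,"wz":0,"hand":1.5},{"dx":0,"dy":0.7,"dz":0,"wx":0,"wy":0,"wz":0,"hand":1.5},{"dx":0,"dy":0.6,"dz":0,"wx":0,"wy":0,"wz":0,"hand":1.5},{"dx":0,"dy":0.5,"dz":0,"wx":0,"wy":0,"wz":0,"hand":1.5},{"dx":0,"dy":0.4,"dz":0,"wx":0,"wy":0,"wz":0,"hand":1.5},{"dx":0,"dy":0,"dz":0,"wx":0,"wy":0,"wz":0,"hand":1.5}]' 15
python3 -c "
from h import *
a=optics.capture('wrist');cv2.imwrite('pics/w16.png',a[:,:,::-1])
k=optics.calibration('wrist');np.save('pics/w16.npy',k,allow_pickle=True)
go(503.3,-171.7,44,-5.8)
a=optics.capture('side');cv2.imwrite('pics/si11.png',cv2.resize(a[180:330,290:400,::-1],None,fx=4,fy=4,interpolation=2))
"
```

```text
time: 28.58
eef_pos: [520.9, -20.2, 57.7]
eef_rot: [0.08, 1.569, -0.08]
wrist_force: [0.1, -0.7, -0.4]
gripper_width: 14.9
t 28.62 pos [520.9 -20.3  57.7] psi -5.84 tilt [-1.  0.  0.] F [0.2 0.5 0.3] w 15.0
total cm dx dy dz [  1.36 -15.24  -0.21] rows 3.0 ('wx', np.float64(-0.001))
```

View pics/w16.png

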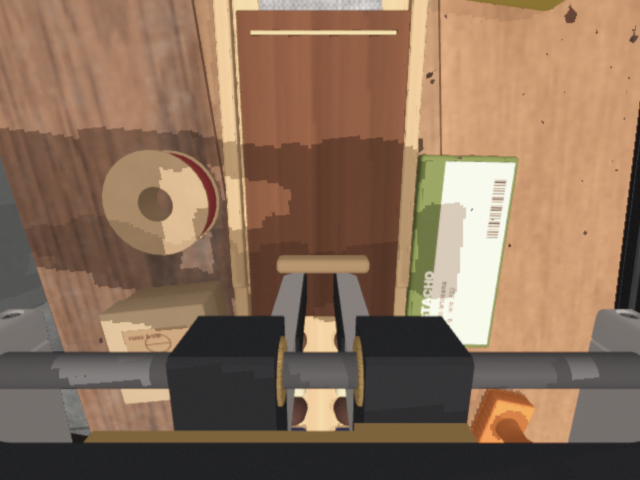

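View pics/si11.png

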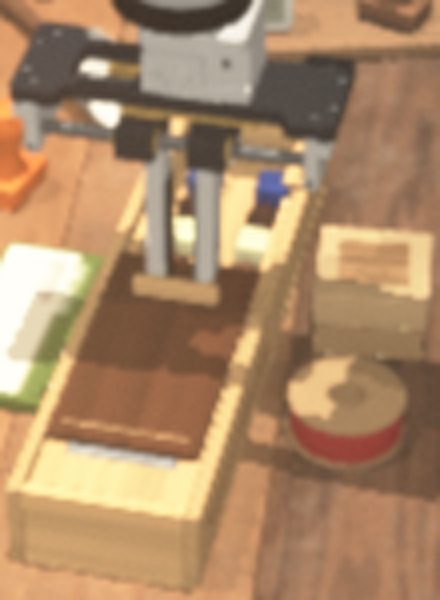

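```bash
python3 -m jog '[{"dx":0,"dy":0.5,"dz":0,"wx":0,"wy":0,"wz":0,"hand":1.5},{"dx":0,"dy":0.6,"dz":0,"wx":0,"wy":0,"wz":0,"hand":1.5},{"dx":0,"dy":0.6,"dz":0,"wx":0,"wy":0,"wz":0,"hand":1.5},{"dx":0,"dy":0.5,"dz":0,"wx":0,"wy":0,"wz":0,"hand":1.5},{"dx":0,"dy":0.4,"dz":0,"wx":0,"wy":0,"wz":0,"hand":1.5},{"dx":0,"dy":0.3,"dz":0,"wx":0,"wy":0,"wz":0,"hand":1.5},{"dx":0,"dy":0.2,"dz":0,"wx":0,"wy":0,"wz":0,"hand":1.5},{"dx":0,"dy":0,"dz":0,"wx":0,"wy":0,"wz":0,"hand":1.5},{"dx":0,"dy":0,"dz":0,"wx":0,"wy":0,"wz":0,"hand":1.5}]' 15
python3 -c "
from h import *
a=optics.capture('wrist');cv2.imwrite('pics/w17.png',a[:,:,::-1])
k=optics.calibration('wrist');np.save('pics/w17.npy',k,allow_pickle=True)
go(503.3,-171.7,44,-5.8)
a=optics.capture('side');cv2.imwrite('pics/si12.png',cv2.resize(a[180:330,290:400,::-1],None,fx=4,fy=4,interpolation=2))
"
```

```text
time: 29.8
eef_pos: [524.1, 10.3, 57.7]
eef_rot: [0.08, 1.569, -0.08]
wrist_force: [0.2, -0.4, 0.3]
gripper_width: 15.2
t 29.85 pos [524.1  10.3  57.7] psi -5.85 tilt [-1.  0.  0.] F [-0.6  0.4  1.3] w 15.3
total cm dx dy dz [  1.37 -18.32  -0.21] rows 3.0 ('wx', np.float64(-0.001))
```

View pics/w17.png

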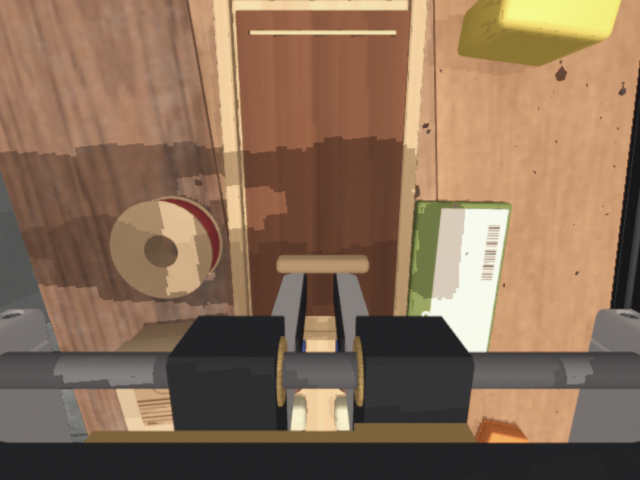

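View pics/si12.png

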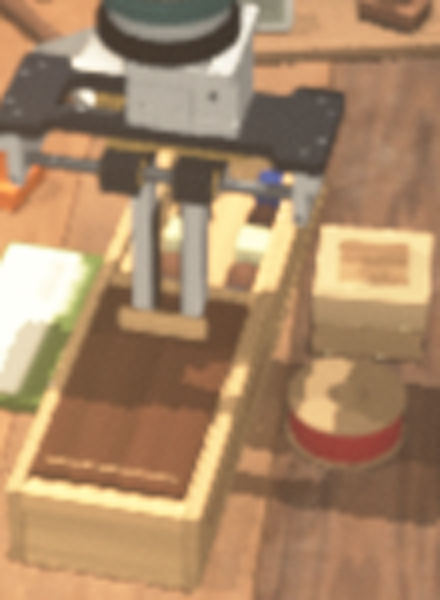

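```bash
python3 -c "
from fit import *
k=np.load('pics/w17.npy',allow_pickle=True).item()
p=np.array([519,-17.5,np.radians(84.2)]);M=np.array([[np.cos(p[2]),np.sin(p[2])],[-np.sin(p[2]),np.cos(p[2])]])
for n,u,z in(('lid front top',(322,11),54),('ridge rear',(322,272),66),('ridge front',(322,255.5),66),('finger tcp',None,0),('row2 z48',(322,2),48),('row2 z53',(322,2),53)):
  w=read_state()['eef_pos'] if u is None else onz(k,u,z)
  print(n,M@(w[:2]-p[:2]))
a=cv2.imread('pics/w17.png');cv2.imwrite('pics/w17a.png',cv2.resize(a[0:60,210:440],(800,209),interpolation=2))
"
```

```text
lid front top [166.28  -2.92]
ridge rear [40.02 -2.93]
ridge front [49.19 -2.92]
finger tcp [28.17 -2.24]
row2 z48 [172.27  -2.95]
row2 z53 [170.38  -2.92]
```

View pics/w17a.png

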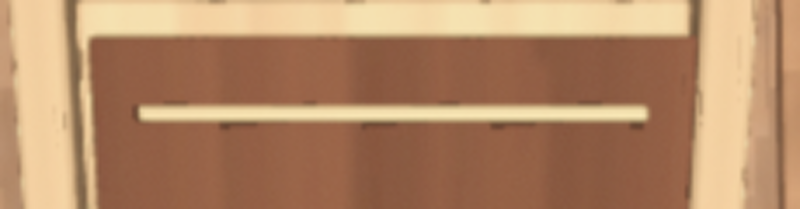

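```bash
python3 -m jog '[{"dx":0,"dy":-0.5,"dz":0,"wx":0,"wy":0,"wz":0,"hand":1.5},{"dx":-0.5,"dy":-0.5,"dz":0,"wx":0,"wy":0,"wz":0,"hand":1.5},{"dx":-3,"dy":0,"dz":0,"wx":0,"wy":0,"wz":0,"hand":1.5},{"dx":-5,"dy":0,"dz":0,"wx":0,"wy":0,"wz":0,"hand":1.5},{"dx":-5,"dy":0,"dz":0,"wx":0,"wy":0,"wz":0,"hand":1.5},{"dx":-2,"dy":0,"dz":0,"wx":0,"wy":0,"wz":0,"hand":1.5},{"dx":0,"dy":0,"dz":0,"wx":0,"wy":0,"wz":0,"hand":1.5},{"dx":0,"dy":0,"dz":0,"wx":0,"wy":0,"wz":0,"hand":1.5},{"dx":0,"dy":0,"dz":0,"wx":0,"wy":0,"wz":0,"hand":1.5}]' 15
python3 -c "
from h import *
a=optics.capture('wrist');cv2.imwrite('pics/w18.png',a[:,:,::-1])
k=optics.calibration('wrist');np.save('pics/w18.npy',k,allow_pickle=True)
a=optics.capture('side');cv2.imwrite('pics/si13.png',cv2.resize(a[130:330,270:430,::-1],None,fx=3,fy=3,interpolation=2))
a=optics.capture('scene');cv2.imwrite('pics/sc2.png',cv2.resize(a[190:400,220:520,::-1],None,fx=2.6,fy=2.6,interpolation=2))
"
```

```text
time: 31.02
eef_pos: [522.1, 0.4, 211.2]
eef_rot: [0.08, 1.572, -0.08]
wrist_force: [0.4, 0.5, -0.1]
gripper_width: 15.1
```

View pics/w18.png

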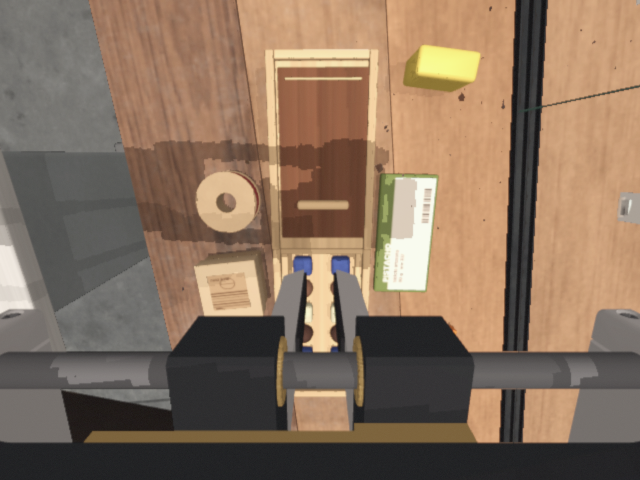

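View pics/si13.png

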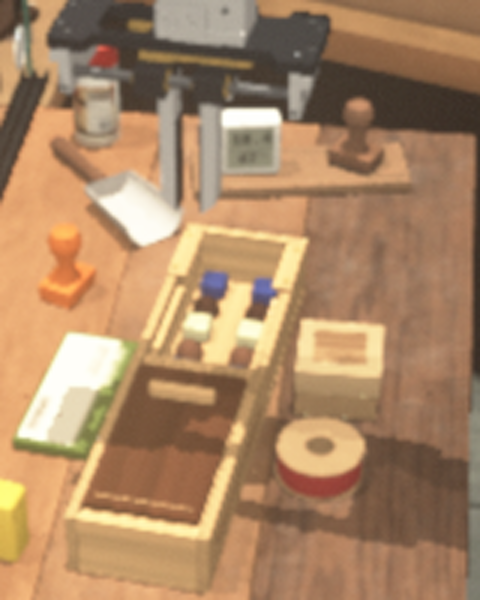

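View pics/sc2.png

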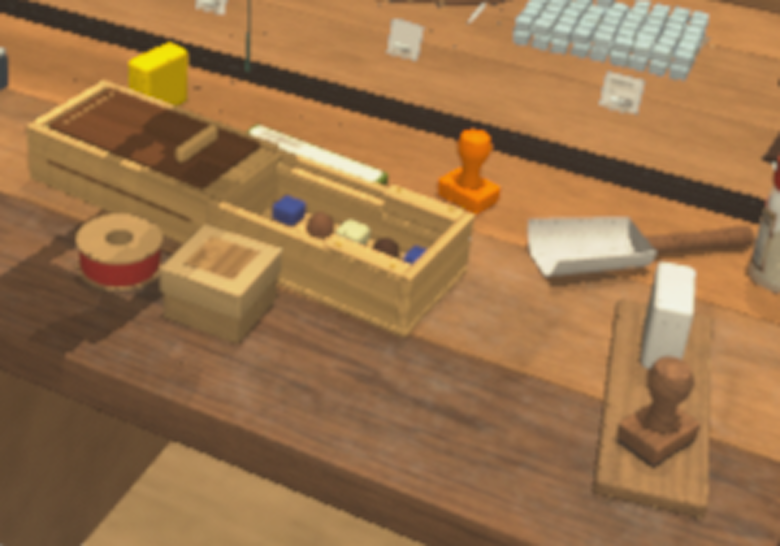

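```bash
python3 -c "
from fit import *
k=np.load('pics/w18.npy',allow_pickle=True).item()
a=cv2.imread('pics/w18.png');cv2.imwrite('pics/w18a.png',cv2.resize(a[40:270,255:390],(469,799),interpolation=2))
p=np.array([519,-17.5,np.radians(84.2)]);M=np.array([[np.cos(p[2]),np.sin(p[2])],[-np.sin(p[2]),np.cos(p[2])]])
for n,u,z in(('lid front top',(323,67),54),('lid tail top',(323,238),54),('ridge',(323,205),66),('end outer',(323,50.5),53),('lip rear edge',(323,249),48.5)):
  print(n,M@(onz(k,u,z)[:2]-p[:2]))
"
```

```text
lid front top [166.71  -3.55]
lid tail top [ 7.3 -3.8]
ridge [43.   -3.66]
end outer [180.44  -3.54]
lip rear edge [-5.95 -3.86]
```

View pics/w18a.png

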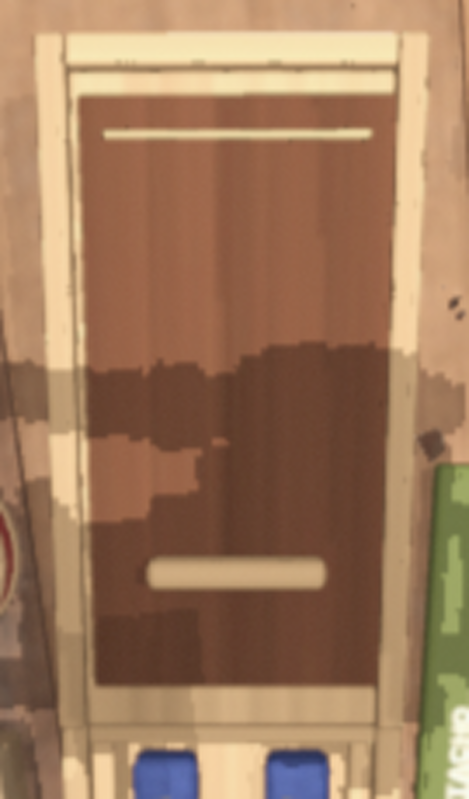

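```bash
python3 -c "
from h import *
print(ticket.job_done()); s=read_state(); print(s['time'],s['wrist_force'])"
```

```text
the job is handed in; nothing more can be done
None
the job is handed in; nothing more can be done
```

I handed the job in at about 31 s of the 67 s allowed. No verdict came back, so the result rests on my own checks below.

**What I did**
- I gripped the hygrometer across its 26 mm side and stood it on the far half of the walnut board. The stamp, held by its knob, went on the near half.
- I pressed the lid's tail with the fingertips about 4.6 mm down. It met a firm stop with 6 N, more than the "under 2 N" you quoted, and the front end tipped up.
- I pushed the lid about 16 mm while still pressing, so the front went over the stop lip. Then I raised the fingers and pushed the ridge's rear face until the lid lay on the rest. I backed off and lifted the arm clear to a TCP height of 211 mm.

**Last checks in the wrist, side and scene pictures**
- **Lid:** It looks flat and lies between the rims, with gaps at both ends (roughly 8 mm in front, 11 mm behind). By the edges I measured, its origin is at station x of about 87 mm; by the finger position it is about 85 mm. Both are inside 74 to 98 mm.
- **Lid's sideways position:** The wrist measurement put it about 3 to 4 mm off centre. The rims allow at most 1.5 mm, so I put most of that down to my estimate of the station's pose.
- **Stamp and hygrometer:** Both stand upright on the board.
- **Gift box, spool, chocolate bar and tape:** The gift box, spool and chocolate bar look unmoved in the pictures. The tape roll was outside the last close-up views; the arm never came near it after its first move.
- **Force:** The highest wrist force I read was about 8 N.
- **Mismatch:** My fits of the station's outline left up to about 5 pixels of error in the wrist views, so I aimed the press from the ridge itself.

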